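# Raise the recipe stand's ledge one hole and clamp the tile under its stop

## Task

The printed tile sits too low on the sloping recipe stand. Press in the spring pin that sticks out of the side of the ledge's tube, slide the ledge with the tile on it up the slope until the pin springs out through the next hole, then lower the top stop gently until it touches the tile's upper edge and fold the clamp lever beside it fully down. Leave the tile lying flat in the stand and the other things on the worktop where they are.

Things in the scene. Friction and masses are not known exactly. Their poses are not given: they have to be found in the camera images.
- mast: Aluminium mast of the fixed wooden recipe stand, 26 mm wide, sloping 38 degrees from level between two rails; origin at its lower end, on its centre line. Axes of the whole slope, meant in all entries below: x up the slope, y level towards the side where pin and lever stick out, z square out of the open face. The base plate's top is 16 mm under the origin.
- pin_seat (a point): Fixed point on the mast's centre line, 56 mm up the slope, at the spring pin. Round it runs the ledge's tube: 36 mm across y (sides at +-18 mm), 22 mm deep in z (+-11 mm), from 52 mm below this point to 46 mm above it (ledge's underside) at the start; both its sides are free. Axes as the slope's.
- pin (a joint): Round-ended steel pin, 12 mm thick, at pin_seat, sticking 9 mm out of the tube's +y side. 0 fully out; grows (m) as pressed towards -y; 0.009 flush; 1.5 to 4 N. Out, it blocks the tube; flush, it slips under the tube's wall as the tube moves. A pinch across y with one pad over the pin presses it, and the same grip draws the tube up; the pin stays where it is along the slope.
- ledge (a joint): Slide of tube and ledge, m up the slope from the start (0). Holes in the tube's side are 36 mm apart (three; the pin starts in the middle one): 0.036 is the next hole, 1.5 mm play either way; end of travel 0.056. About 12 N draws it up with the tile; it stays where it is left.
- ledge_under (a point): The wooden ledge: shelf 150 mm wide (y), 8 mm thick (x), with a 6 mm lip, standing out to 60 mm from the mast's centre line (z), so it hides the pin from straight above: reach the tube with the tool tilted along the slope's z. Origin: in its underside, on the mast's centre line, 46 mm above the pin at the start. Axes as the slope's.
- tile_top (a point): Middle of the upper edge of the loose printed ceramic tile (122 mm along the slope, 150 mm wide, 10 mm thick with its cork feet, about 0.4 kg), which lies on the rails with its lower edge on the ledge. The point is 6.5 mm above the feet. Axes as the slope's.
- stop_pad (a point): Middle of the lower face of the top stop's rubber foot (40 mm wide, 16 mm deep in z), which is to touch the tile's upper edge: tile_top and this point are then level along x. Axes as the slope's.
- stop_grip (a point): Where to grip the top stop: in its upright black block, 28 mm across y, 32 mm along x (17 mm below to 15 mm above this point), rising from the stop's 36 mm wide sleeve 23 mm under this point (z) to 17 mm over it. 25 mm up the slope from the foot's lower face. Axes as the slope's.
- stop (a joint): Slide of the top stop, m down the slope from its top position; starts at 0 to 0.018, end of travel 0.044; it touches the raised tile at about 0.032 and cannot reach the tile while the ledge is at the first hole. About 5 N moves it; it stays where it is left.
- clamp_pivot (a point): Pivot of the clamp lever, on the stop, 28 mm up the slope from stop_grip and 10 mm under it (z). The dark steel lever, 84 mm long, 12 mm wide, 9 mm thick, turns about the slope's x and points from here to +y: at the start 43 to 50 degrees raised towards +z; locked, flat along +y, upper face 4.5 mm over the pivot. Axes as the slope's.
- clamp (a joint): Clamp lever, rad: 0 fully open (50 degrees raised), 0.873 fully locked (flat). Starts at 0 to 0.12. About 3 N pressed 40 mm from the pivot, straight towards the slope's -z, folds it down; it stays where it is left.
- salt: Bystander: white shaker, 36 mm across, 74 mm tall; origin under its centre.
- pepper: Bystander: white shaker, 35 mm across, 74 mm tall; origin under its centre.
- oil: Bystander: white bottle with wooden top, 56 mm across, 129 mm tall; origin under its centre.
- vinegar: Bystander: white bottle with wooden top, 56 mm across, 129 mm tall; origin under its centre.
- mug: Bystander: white mug, 83 x 115 mm, 86 mm tall; origin under its centre.
- carton: Bystander: small carton, 30 x 45 mm, 58 mm tall; origin under its centre.
There are look-alikes about, which are no part of the job. There is more than one size of the part that bears tile_top; the job needs the largest.

How it is judged:
By the outcome, as a careful person would: the job done as asked, in the order asked, and still so for the second after the job is handed in, with the robot touching nothing.
It also fails if it takes over 58 s, if anything falls off the work surface, if the arm or the gripper's body presses on something with over 40 N, if the wrist force passes 120 N, or if a joint passes its speed limit or range.

## Robot

A 7-joint arm with a two-finger parallel gripper is mounted at the origin on a cart in front of the work surface, level with it; the furniture and walls round the work are solid. World frame = base frame: x ahead of the robot, y to its left, z up, the work surface at z = 0. Lengths are in m, angles in rad, forces in N, time in s.
With the tool pointing down it reaches from about 0.35 to 0.9 m from the base axis. Payload 8.1 kg.
Tool frame: the origin (TCP) lies at the very end of the fingers, on their centre line; the grasp point (between the pads) lies 19 mm behind it; x points along the fingers, y is the direction in which the jaws open and shut, and the axes are right-handed (so a half turn about x gives the same grasp; the last joint's range is limited). The gripper opens to 92 mm and grips with 3 to 60 N. Pads are 19 mm wide; open, the fingers measure 130 mm over their backs; the gripper's body (75 mm by 190 mm) begins 47 mm behind the grasp point.
Start: joints at [-1.332, 0.434, 0.025, 1.573, -0.012, 1.134, -0.075], TCP at [0.21, 0.589, 0.227] pointing down, gripper open.
Joint ranges: [-2.62, 2.62], [-0.44, 2.09], [-1.27, 1.32], [0.08, 2.57], [-1.32, 4.46], [0.12, 2], [-2.74, 2.74]. Speed limits (rad/s): [2.22, 2.22, 3.01, 3.01, 3.14, 3.14, 3.14].

## Interface

Orientations are given as a rotation vector (axis times angle).
In Python, from cell import arm gives the robot as it stands.
- The arm moves only by the tool servo_tool, never from a script. Its argument "plan" is a list of rows, each a list of 2 entries, a list of its own where there are three numbers: the shift along the world's x, y, z in cm, then the turn, a rotation vector about the world's x, y, z in degrees. A call has 1 to 12 rows; each row is the pose to reach, as a shift and turn from the pose measured when the call began; what a row does not reach only later rows make up. A row lasts 1/10 s, in which the tool goes at most 50 mm and 8.59 degrees, less where a joint would pass 70% of its speed; a pose out of reach is approached as far as the arm can. A call with a gripper value outside its range is refused whole. "grip" is the opening, from 0 (shut) to 1 (fully open), set as the call begins (left out, the last holds). The fingers move at their own pace and stop on an object; "squeeze" is the grip in N (left out, the last holds). Time passes only in rows, so rows that repeat a pose let the fingers close. It gives the time, the measured TCP pose, the force and the opening at its end, in the units of the state.
- arm.observe(): the state, without advancing time (a new reading comes with each control period).
- arm.get_image(name): name is "scene" or "top" or "wrist"; returns a dict with "frame" (400x640x3 uint8, blue, green, red), "fx", "fy", "cx", "cy" (pixels), "position" and "rotation" of the camera in the world. Camera axes: x right, y down, z forward; pixel columns grow to the right and rows downward; lengths in m; the calibration is good to about 2 mm. A picture is of the moment at which its call begins. There is no depth.
- arm.sign_off(): hands the job in, once; it reports no verdict.
Trained networks look in a picture, given as the dict that the camera call returned (one of the last four; its "shot" number tells which), for a name from the list of things; names that differ only in an ending like _2 or _b are one class to them, and where a whole thing is asked for, a point or a joint stands for the part that bears it (a point fixed in the world has none). Each returns a list of dicts, best first, with "score" (0 to 1); they miss things now and then, are a little off and sometimes report something else, mostly with a low value. They report only what shows in the picture. A call takes as long as a camera call. They do not tell look-alikes from the thing itself.
- arm.search_frame(picture, query): "at" ([column, row] in pixels, amid what is visible of it).
- arm.trace(picture, query): "pixels" (400x640 bool, what is visible of it) and "at" ([column, row] in pixels, amid what is visible of it).
The state is a dict: "clock": time; "joints": joint angles; "dq": joint speeds; "joint_efforts": joint torques, N m; "position": TCP position; "ee_rot": TCP orientation; "force": force on the tool from outside, world axes, zero at the start; "ft_torque": the same for the moment, N m; "width": opening from 0.0 (shut) to 1.0 (fully open).
Only numpy, scipy, OpenCV 4.12 (cv2) and the standard library are available. Lean on these libraries where they do the work, as an engineer would, in place of code of your own. Each camera call takes 0.05 s, during which the arm holds its last target.

## Working session

There is one attempt and no reset: what is moved stays moved. The work goes in short steps, Python scripts to look and compute and a tool call to move; the robot and the scene stay as the last step left them, time stands still between calls to the robot, and variables do not carry over. Pictures are saved under pics/ and viewed, and the job is handed in when it is done.

Besides the shell and the picture viewer there is one more tool, called as name(argument=value, ...), one argument or row to a line, values as JSON. servo_tool: Moves the arm, as the interface text tells. Its arguments: {"type":"object","properties":{"plan":{"type":"array","items":{"type":"array"}},"grip":{"type":"number"},"squeeze":{"type":"number"}},"required":["plan"]}

```bash
mkdir -p pics; ls; cat > h.py <<'E'
import numpy as np, cv2
from cell import arm
from scipy.spatial.transform import Rotation as R
def ray(p,px):
    d=np.array([(px[0]-p['cx'])/p['fx'],(px[1]-p['cy'])/p['fy'],1.0])
    Rm=np.array(p['rotation'])
    if Rm.shape!=(3,3): Rm=R.from_rotvec(Rm).as_matrix()
    d=Rm@d
    return np.array(p['position']),d/np.linalg.norm(d)
def proj(p,X):
    Rm=np.array(p['rotation'])
    if Rm.shape!=(3,3): Rm=R.from_rotvec(Rm).as_matrix()
    c=Rm.T@(np.array(X)-np.array(p['position']))
    return np.array([p['fx']*c[0]/c[2]+p['cx'],p['fy']*c[1]/c[2]+p['cy']])
def tri(rays):
    A=np.zeros((3,3));b=np.zeros(3)
    for o,d in rays:
        M=np.eye(3)-np.outer(d,d);A+=M;b+=M@o
    X=np.linalg.solve(A,b)
    return X,[np.linalg.norm((np.eye(3)-np.outer(d,d))@(X-o)) for o,d in rays]
E
python3 - <<'E'
from h import *
print(arm.observe())
for n in ["scene","top","wrist"]:
    p=arm.get_image(n); cv2.imwrite(f"pics/{n}0.png",p['frame'])
    print(n,p['fx'],p['fy'],p['cx'],p['cy'],np.round(p['position'],3),np.round(p['rotation'],3).tolist())
    for q in ["mast","pin","ledge","ledge_under","tile_top","stop_pad","stop_grip","stop","clamp","clamp_pivot","pin_seat"]:
        try:
            r=arm.search_frame(p,q); print(n,q,[(np.round(a['at'],1).tolist(),round(a['score'],2)) for a in r[:4]])
        except Exception as e: print(q,e)
E
```

```text
pics
{'clock': 0.0, 'joints': array([-1.3316123 ,  0.43518711,  0.02496023,  1.57405815, -0.01165113,
        1.13404907, -0.07508993]), 'dq': array([ 1.79136051e-03,  1.33726126e-03,  7.33376969e-05,  1.02040372e-03,
       -7.58276672e-04,  8.81665914e-04, -9.51704110e-04]), 'joint_efforts': array([-1.21688154e-03, -6.67844367e+01,  9.84194018e-01, -3.14463794e+01,
       -6.07051374e-02,  4.24821989e-02,  1.85726058e-04]), 'position': array([0.20933971, 0.58835717, 0.22598218]), 'ee_rot': array([ 0.26704131,  1.55427593, -0.26948086]), 'force': array([ 0.03308072,  0.50595847, -0.94555727]), 'ft_torque': array([ 0.00100593, -0.02152683,  0.00259908]), 'width': 1.0028476605867493}
scene 448.74913704399717 448.74913704399717 328.554360517893 198.12914069622335 [-0.664 -0.5    0.747] [-1.76, 1.027, -0.64]
scene mast []
scene pin []
scene ledge []
scene ledge_under []
scene tile_top [([202.9, 233.9], 0.65), ([307.5, 190.9], 0.64), ([235.6, 258.0], 0.52)]
scene stop_pad []
scene stop_grip []
scene stop []
scene clamp []
scene clamp_pivot []
scene pin_seat [([316.0, 203.0], 0.54)]
top 3
[... 319 characters left out ...]
7), ([209.6, 251.7], 0.67), ([282.3, 206.6], 0.61)]
top stop_pad [([242.6, 192.6], 0.78)]
top stop_grip [([242.6, 189.6], 0.82), ([303.9, 210.7], 0.71)]
top stop [([243.9, 187.7], 0.63)]
top clamp [([241.8, 195.8], 0.4), ([301.6, 212.6], 0.31)]
top clamp_pivot [([242.2, 188.0], 0.52), ([418.3, 201.6], 0.36)]
top pin_seat [([264.1, 199.4], 0.85)]
wrist 302.21161192433954 302.21161192433954 322.7504561051429 199.5601575106277 [0.135 0.616 0.387] [2.36, 1.665, 0.249]
wrist mast []
wrist pin []
wrist ledge []
wrist ledge_under []
wrist tile_top [([186.1, 237.2], 0.89), ([370.7, 242.2], 0.84)]
wrist stop_pad []
wrist stop_grip []
wrist stop []
wrist clamp []
wrist clamp_pivot []
wrist pin_seat []
```

View pics/scene0.png

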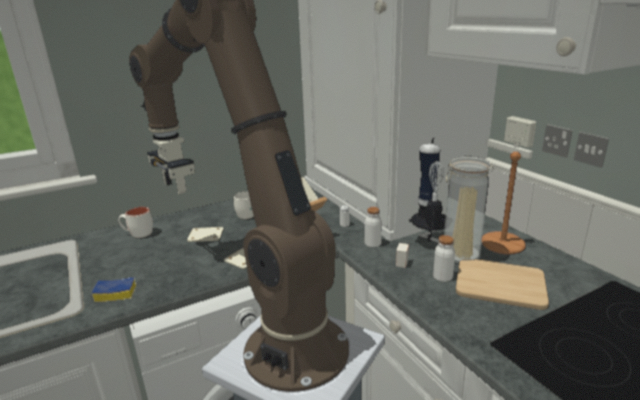

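View pics/top0.png

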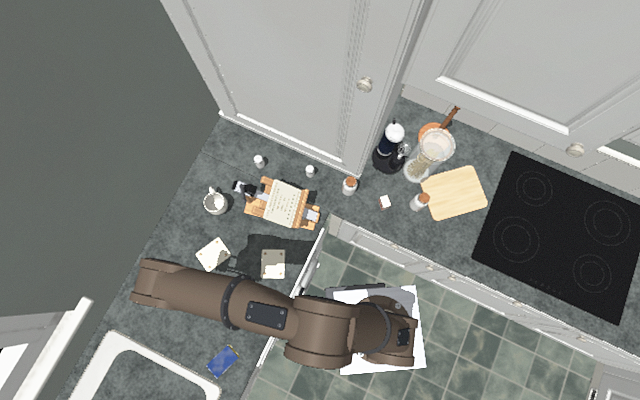

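View pics/wrist0.png

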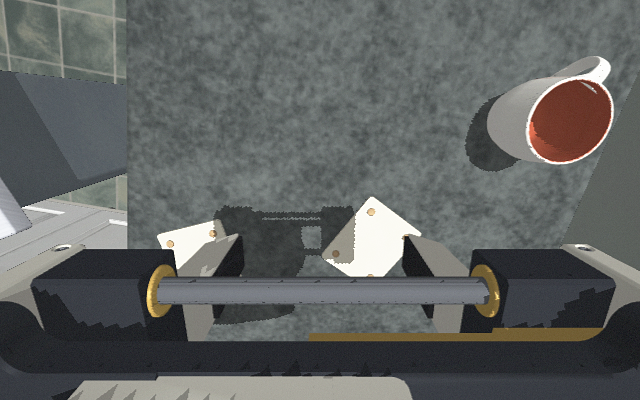

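```bash
python3 - <<'E'
from h import *
p=cv2.imread("pics/top0.png"); cv2.imwrite("pics/top0c.png",cv2.resize(p[150:290,190:340],None,fx=5,fy=5,interpolation=cv2.INTER_CUBIC)[:600])
p=arm.get_image("top")
for X in [(0,0,0),(0.5,0,0),(0,0.5,0),(.2,.6,0)]: print(X,proj(p,X))
for n,px,z in [("tile c",(283,203),.1),("stop",(243,188),.17),("ledge",(303,212),.06),("mug",(214,201),.05),("pepper?",(259,159),.07),("310,171",(310,171),.07),("base low",(318,213),0)]:
    o,d=ray(p,px); print(n,o+d*(z-o[2])/d[2])
E
```

```text
(0, 0, 0) [378.3133711  328.13794951]
(0.5, 0, 0) [364.36591724 199.2914805 ]
(0, 0.5, 0) [245.45758463 339.36168282]
(0.2, 0.6, 0) [217.68375142 286.76038518]
tile c [0.48755169 0.32299816 0.1       ]
stop [0.53861259 0.45916084 0.17      ]
ledge [0.45498146 0.25091366 0.06      ]
mug [0.52798332 0.59596032 0.05      ]
pepper? [0.68055803 0.4102219  0.07      ]
310,171 [0.61523789 0.21184839 0.07      ]
base low [0.45811331 0.19246673 0.        ]
```

View pics/top0c.png

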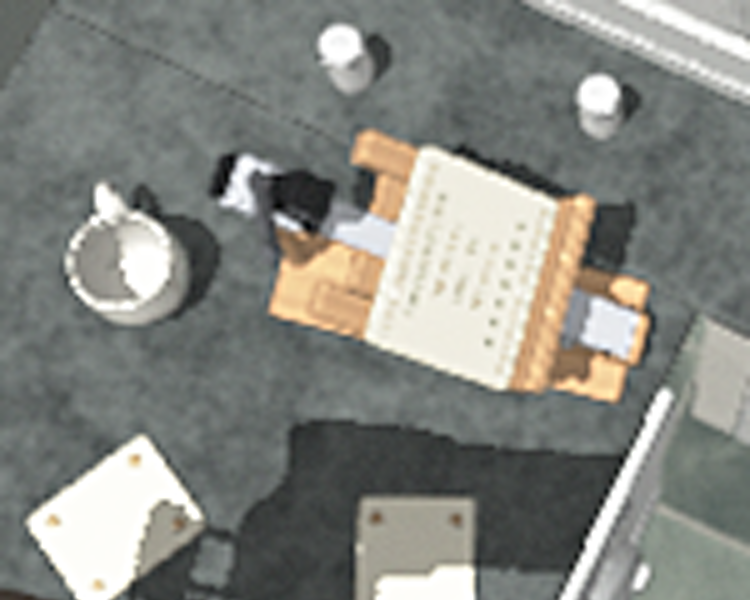

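```bash
python3 - <<'E'
from h import *
s=arm.observe(); M=R.from_rotvec(s['ee_rot']).as_matrix(); print(M.round(3))
p=arm.get_image("wrist"); C=np.array(p['rotation']); C=C if C.shape==(3,3) else R.from_rotvec(C).as_matrix()
print("cam in tool pos",M.T@(np.array(p['position'])-s['position'])); print("cam axes in tool",(M.T@C).round(3))
p=arm.get_image("top")
# rough slope heading from image: rail directions
a=[ray(p,(190+x/5,150+y/5)) for x,y in [(370,335),(510,388)]] # tile near edge
X=[o+d*(z-o[2])/d[2] for (o,d),z in zip(a,[.15,.08])]; print(X)
a=[ray(p,(190+x/5,150+y/5)) for x,y in [(430,148),(560,200)]]
X=[o+d*(z-o[2])/d[2] for (o,d),z in zip(a,[.15,.08])]; print(X)
for q in ["salt","pepper","oil","vinegar","mug","carton"]:
    print(q,[(np.round(a['at'],1).tolist(),round(a['score'],2)) for a in arm.search_frame(p,q)[:3]])
E
```

```text
[[-0.     0.335  0.942]
 [-0.     0.942 -0.335]
 [-1.    -0.    -0.   ]]
cam in tool pos [-0.16033048  0.00041753 -0.07903761]
cam axes in tool [[-0.    -0.292  0.956]
 [ 1.    -0.     0.   ]
 [ 0.     0.956  0.292]]
[array([0.42968079, 0.39061515, 0.15      ]), array([0.39427516, 0.29599345, 0.08      ])]
[array([0.56687998, 0.33997292, 0.15      ]), array([0.53786349, 0.24832295, 0.08      ])]
salt [([258.0, 161.8], 0.41)]
pepper []
oil [([241.2, 190.3], 0.69), ([420.5, 202.3], 0.49)]
vinegar [([348.3, 187.8], 0.82), ([265.3, 198.4], 0.51), ([241.9, 189.8], 0.44)]
mug [([214.6, 204.0], 0.7), ([304.2, 211.5], 0.62), ([242.8, 189.6], 0.54)]
carton []
```

```bash
cat >> h.py <<'E'
def slope(az=70.4):
    a=np.radians(az);h=np.array([np.cos(a),np.sin(a),0]);s,c=np.sin(np.radians(38)),np.cos(np.radians(38))
    x=h*c+np.array([0,0,s]);z=-h*s+np.array([0,0,c]);return np.c_[x,np.cross(z,x),z]
def tooltarget(S): return np.c_[-S[:,2],-S[:,1],-S[:,0]]
def delta(Rt,s=None):
    s=s or arm.observe(); return np.degrees((R.from_matrix(Rt)*R.from_rotvec(s['ee_rot']).inv()).as_rotvec())
E
python3 - <<'E'
from h import *
S=slope();print(S.round(3)); print(delta(tooltarget(S)))
t=np.array([.48,.33,.1])+.2*S[:,2]; print(t,100*(t-arm.observe()['position']))
E
```

```text
[[ 0.264 -0.942 -0.207]
 [ 0.742  0.335 -0.58 ]
 [ 0.616  0.     0.788]]
[ 37.99735049  18.04965457 -86.39703664]
[0.43869508 0.2140023  0.25760215] [ 22.91904024 -37.48450352   3.08574199]
```

servo_tool(
  plan=[
    [[0,0,5],[3,1.5,-7]],
    [[1,-2,9],[6,3,-14]],
    [[3,-5,12],[9,4.5,-21]],
    [[5,-8,13],[12,6,-28]],
    [[8,-11,14],[15,7,-35]],
    [[10,-15,14],[18,8.5,-42]],
    [[12,-19,14],[22,10,-49]],
    [[15,-23,14],[25,12,-57]],
    [[17,-27,14],[28,13.5,-64]],
    [[19,-31,13],[31,15,-71]],
    [[21,-34,12],[34.5,16.5,-79]],
    [[23,-37.5,12],[38,18,-86.4]],
  ],
)

```text
clock: 3.45
position: [0.4397, 0.2121, 0.3461]
ee_rot: [2.004, 1.405, -0.977]
force: [-0.1, 0.8, 0.5]
width: 1.003
```

```bash
cat >> h.py <<'E'
def snap(n,f,crop=None,k=1):
    p=arm.get_image(n); im=p['frame']
    import pickle; pickle.dump(p,open(f"pics/{f}.pkl","wb"))
    if crop: im=im[crop[1]:crop[3],crop[0]:crop[2]]
    cv2.imwrite(f"pics/{f}.png",cv2.resize(im,None,fx=k,fy=k,interpolation=cv2.INTER_CUBIC)); return p
def load(f):
    import pickle; return pickle.load(open(f"pics/{f}.pkl","rb"))
E
python3 - <<'E'
from h import *
s=arm.observe(); print(s['joints'].round(3),s['position'],s['clock']); print(delta(tooltarget(slope())))
p=snap("wrist","w1",None,1.25)
for q in ["ledge","tile_top","stop_pad","stop_grip","clamp","clamp_pivot","pin","mast"]:
    print(q,[(np.round(a['at'],1).tolist(),round(a['score'],2)) for a in arm.search_frame(p,q)[:3]])
E
```

```text
[-0.756 -0.103  0.578  2.113 -0.686  0.879 -0.135] [0.43969519 0.21207017 0.34608154] 3.45
[-0.10971889 -0.05308952  0.36301243]
ledge [([323.5, 247.8], 0.92)]
tile_top [([202.8, 118.2], 0.63), ([313.1, 55.8], 0.63), ([318.7, 188.9], 0.56)]
stop_pad [([314.4, 57.9], 0.87)]
stop_grip [([315.8, 56.2], 0.91)]
clamp [([286.4, 39.9], 0.86)]
clamp_pivot [([314.4, 56.2], 0.93), ([318.9, 130.9], 0.74)]
pin []
mast [([318.9, 133.4], 0.95)]
```

View pics/w1.png

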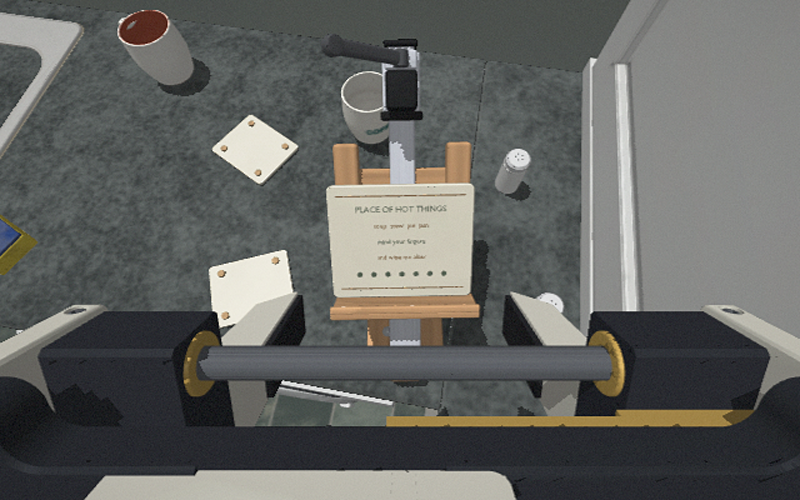

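servo_tool(
  plan=[
    [[-1,-3,-2],[0,0,0]],
    [[-2,-6,-4],[0,0,0]],
    [[-3,-9,-6.5],[0,0,0]],
    [[-4,-11,-8],[0,0,0]],
    [[-4,-11,-9],[0,0,0]],
    [[-4,-11,-9],[0,0,0]],
  ],
)

```text
clock: 4.5
position: [0.3985, 0.1052, 0.2558]
ee_rot: [1.993, 1.411, -0.975]
force: [0.5, 0.9, 0.5]
width: 1.003
```

```bash
python3 - <<'E'
from h import *
s=arm.observe(); print(s['joints'].round(3),s['position'],s['clock'])
p=snap("wrist","w2",None,1.25)
for q in ["ledge","tile_top","stop_pad","stop_grip","clamp","clamp_pivot","pin","mast"]:
    print(q,[(np.round(a['at'],1).tolist(),round(a['score'],2)) for a in arm.search_frame(p,q)[:3]])
E
```

```text
[-0.647 -0.031  0.833  2.308 -0.824  0.93   0.383] [0.39849829 0.10523111 0.25583687] 4.5
ledge [([326.4, 140.2], 0.7), ([324.6, 132.9], 0.51)]
tile_top [([191.2, 144.6], 0.89), ([323.5, 65.3], 0.56), ([444.8, 156.2], 0.52)]
stop_pad [([462.1, 254.6], 0.68), ([326.1, 132.4], 0.23)]
stop_grip []
clamp []
clamp_pivot [([444.9, 157.2], 0.54)]
pin [([309.7, 166.7], 0.55)]
mast [([325.8, 132.6], 0.87)]
```

View pics/w2.png

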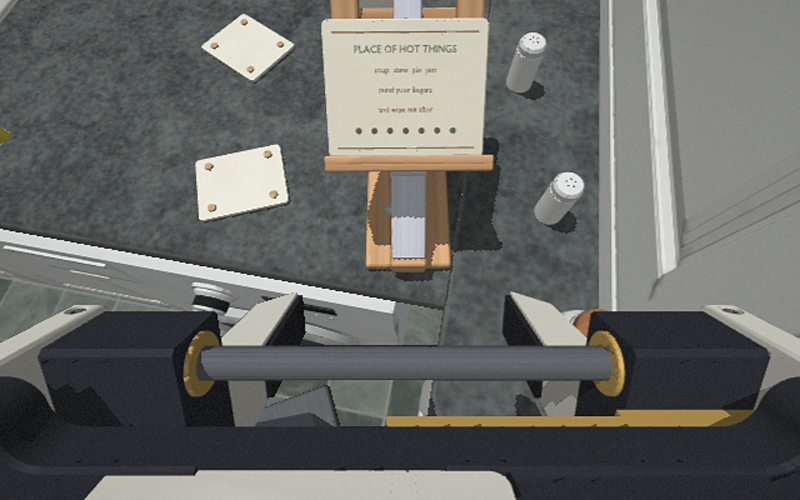

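```bash
python3 - <<'E'
from h import *
p=load("w2"); im=p['frame'][0:225,240:420]
cv2.imwrite("pics/w2c.png",cv2.resize(im[105:225],None,fx=4.4,fy=4.4,interpolation=cv2.INTER_CUBIC))
p=load("w1"); im=p['frame'][25:275,240:400]
cv2.imwrite("pics/w1c.png",cv2.resize(im[0:125],None,fx=4.4,fy=4.4,interpolation=cv2.INTER_CUBIC))
E
```

```text
(no output)
```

View pics/w2c.png

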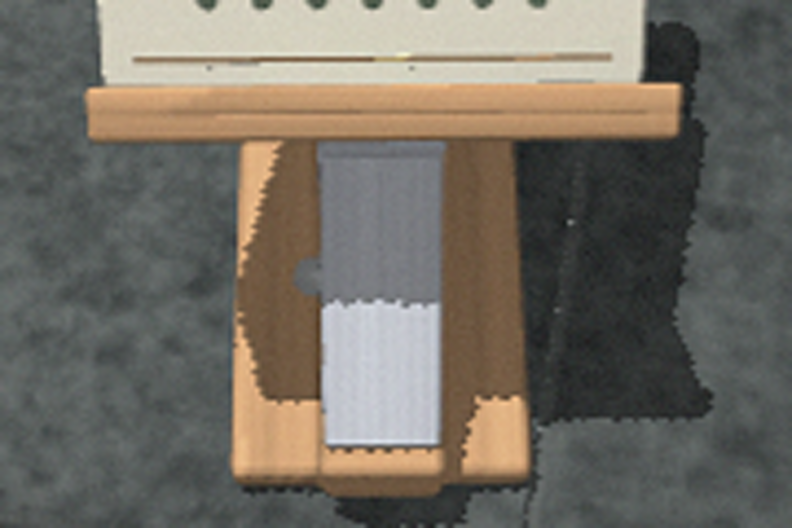

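View pics/w1c.png

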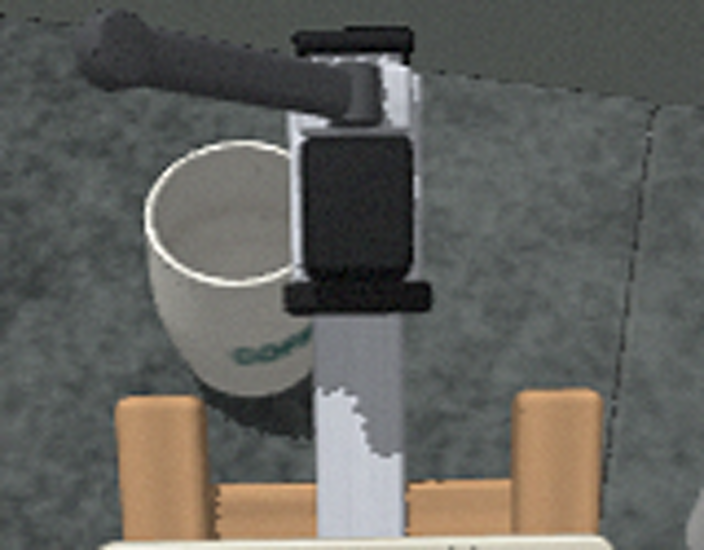

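```bash
cat > fit.py <<'E'
from h import *
from scipy.optimize import least_squares
c2=lambda u,v:(240+u/4.4-.4,105+v/4.4-.4)
c1=lambda u,v:(240+u/4.4-.4,25+v/4.4-.4)
v=lambda u,w:(u/1.25-.1,w/1.25-.1)
F=[("w2",c2(88,88),(116,75,60)),("w2",c2(682,85),(116,-75,60)),("w2",c2(680,135),(102,-75,60)),("w2",c2(88,140),(102,75,60)),
("w2",c2(325,446),(4,18,11)),("w2",c2(441,444),(4,-18,11)),("w2",c2(295,275),(56,27,0)),
("w1",v(330,306),(116,75,60)),("w1",v(479,304),(116,-75,60)),("w1",v(331,319),(102,75,60)),("w1",v(478,317),(102,-75,60))]
P={k:load(k) for k in("w1","w2")}
def pt(q,X): return np.array(q[:3])+slope(q[3])@(np.array(X)/1000)
def res(q): return np.concatenate([proj(P[n],pt(q,X))-px for n,px,X in F])
r=least_squares(res,[.44,.17,.03,70.4],x_scale=[.01,.01,.01,1],loss="soft_l1")
Q=r.x
if __name__=="__main__":
    print(Q); print(res(Q).reshape(-1,2).round(1))
    for n,X in [("pin",(56,0,0)),("ledge",(102,0,0))]: print(n,pt(Q,X))
E
python3 fit.py
```

```text
[4.39908520e-01 2.06890629e-01 2.94852769e-02 7.09257119e+01]
[[-0.2 -0.5]
 [-0.  -0.5]
 [-0.4  0.9]
 [ 0.6  0.5]
 [-0.1 -0.1]
 [-0.3  0.2]
 [-0.2 -0.1]
 [-0.1  0.2]
 [ 0.3 -0. ]
 [-0.2 -0.1]
 [ 0.6 -0.3]]
pin [0.45432947 0.24859638 0.06396232]
ledge [0.46617526 0.28285467 0.09228275]
```

```bash
cat > fit2.py <<'E'
from fit import *
G=[(c1(302,207),(None,14)),(c1(413,207),(None,-14)),(c1(357,281),(-17,None)),(c1(357,135),(15,None))]
def res2(a):
    xg,zg=a;o=[]
    for px,(dx,dy) in G:
        q=proj(P["w1"],pt(Q,(xg+(dx if dx is not None else -1),dy or 0,zg+17)))
        o.append(q[0]-px[0] if dy else q[1]-px[1])
    return np.array(o)
r2=least_squares(res2,[300,40]); 
if __name__=="__main__":
    print(r2.x,res2(r2.x)); xg,zg=r2.x
    for n,X in [("pivot",(xg+28,0,zg-10)),("foot l",(xg-25,20,zg)),("foot r",(xg-25,-20,zg))]: 
        q=proj(P["w1"],pt(Q,X));print(n,(q-[240,25])*4.4)
    for a in (43,46.5,50):
        a=np.radians(a); q=proj(P["w1"],pt(Q,(xg+28,84*np.cos(a),zg-10+84*np.sin(a)))); print((q-[240,25])*4.4)
    # tile z from top edge corners w1 view (329,187),(472,184)
    for z in (20,25,30,35,40): print(z,[ (proj(P["w1"],pt(Q,(232,y,z)))*1.25).round(1) for y in(75,-75)],[ (proj(P["w2"],pt(Q,(232,y,z)))*1.25).round(1) for y in(75,-75)])
E
python3 fit2.py
```

```text
[316.88661353  40.231598  ] [ 0.04333094  0.98879303 -0.45741225  0.42920783]
pivot [355.94812727  96.91844125]
foot l [282.30548164 314.99819123]
foot r [435.78381892 312.93600323]
[70.6758685  49.28563982]
[84.23756016 45.18282934]
[99.36435794 41.2169026 ]
20 [array([328.8, 184.5]), array([476.6, 182.4])] [array([324.4,  19.8]), array([491.3,  19. ])]
25 [array([327.9, 185.2]), array([477.6, 183. ])] [array([323.3,  18.2]), array([492.6,  17.4])]
30 [array([326.9, 185.8]), array([478.5, 183.7])] [array([322.2,  16.5]), array([493.9,  15.7])]
35 [array([326. , 186.5]), array([479.6, 184.3])] [array([321. ,  14.8]), array([495.2,  14. ])]
40 [array([325. , 187.2]), array([480.6, 185. ])] [array([319.8,  13. ]), array([496.6,  12.2])]
```

```bash
cat > go.py <<'E'
from fit2 import *
def tgt(x,y,z):
    s=arm.observe(); S=slope(Q[3]); d=pt(Q,(x,y,z))-s['position']
    c=S.T@(s['position']-Q[:3])*1000
    print("now slope mm",c.round(1),"d cm",(100*d).round(2),"rot",delta(tooltarget(S),s).round(2),"F",(S.T@s['force']).round(1),"w",round(s['width'],3),"t",s['clock'],"j",s['joints'].round(2))
E
python3 - <<'E'
from go import *
for x in [(55,0,80),(55,0,30),(55,0,-19)]: tgt(*x)
print(slope(Q[3]).round(3))
E
```

```text
now slope mm [ 54.1   5.2 246.8] d cm [  3.87   9.6  -13.08] rot [0.05 0.09 0.33] F [-0.  -0.1 -0.1] w 0.998 t 4.95 j [-0.65 -0.03  0.83  2.31 -0.82  0.93  0.38]
now slope mm [ 54.1   5.2 246.8] d cm [  4.88  12.51 -17.02] rot [0.05 0.09 0.33] F [-0.  -0.1 -0.1] w 0.998 t 4.95 j [-0.65 -0.03  0.83  2.31 -0.82  0.93  0.38]
now slope mm [ 54.1   5.2 246.8] d cm [  5.86  15.36 -20.88] rot [0.05 0.09 0.33] F [-0.  -0.1 -0.1] w 0.998 t 4.95 j [-0.65 -0.03  0.83  2.31 -0.82  0.93  0.38]
[[ 0.258 -0.945 -0.201]
 [ 0.745  0.327 -0.582]
 [ 0.616 -0.     0.788]]
```

Possible confusions: tiles at wrist w2 view pixel (247,46) and (241,182) are the smaller loose tiles with their feet up. The stand's tile at (405,90) is the largest. The close crop shows the pin at (388,209) on the tube's +y side, which fits the model to within 1 px. I'm approaching to z=+30 first.

servo_tool(
  plan=[
    [[1.2,3,-4],[0,0,0.3]],
    [[2.4,6,-8],[0,0,0.3]],
    [[3.6,9,-12],[0,0,0.3]],
    [[4.4,11,-15],[0,0,0.3]],
    [[4.9,12.5,-17],[0,0,0.3]],
    [[4.9,12.5,-17],[0,0,0.3]],
    [[4.9,12.5,-17],[0,0,0.3]],
  ],
  grip=1,
)

```text
clock: 5.65
position: [0.4336, 0.1917, 0.0892]
ee_rot: [1.926, 1.405, -1.031]
force: [0.8, -1.4, -2.4]
width: 0.996
```

```bash
python3 - <<'E'
from go import *
tgt(55,0,-19)
p=snap("wrist","w3",None,1.25); snap("scene","s3",(200,150,440,300),3.3); snap("top","t3",(230,140,350,230),6)
E
```

```text
now slope mm [23.8  0.9 57.2] d cm [ 2.43  6.73 -4.08] rot [ 3.26 -1.98 -0.87] F [-2.4 -1.2 -1.2] w 0.996 t 5.65 j [ 0.09  0.39 -0.26  2.35 -1.29  0.46  0.74]
```

View pics/w3.png

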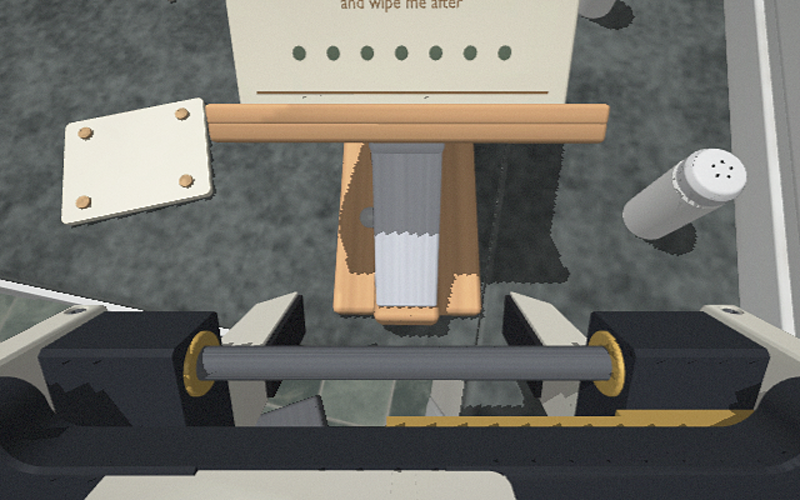

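View pics/t3.png

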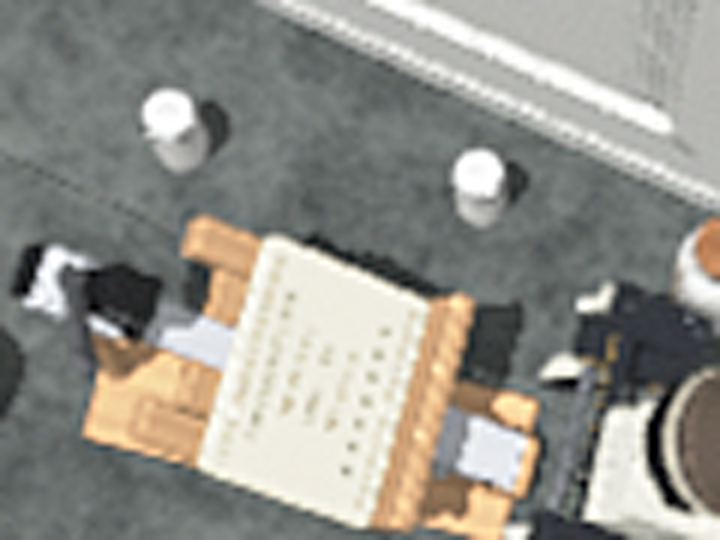

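servo_tool(
  plan=[
    [[0.7,2,0],[1,-0.7,-0.3]],
    [[1.5,4,0],[3,-2,-0.8]],
    [[1.5,4,0],[3.2,-2,-0.8]],
    [[1.5,4,0],[3.2,-2,-0.8]],
  ],
)

```text
clock: 6.2
position: [0.4483, 0.2302, 0.0886]
ee_rot: [1.989, 1.418, -0.974]
force: [1.0, -0.3, 0.2]
width: 1.003
```

```bash
python3 - <<'E'
from go import *
tgt(55,0,-19)
E
```

```text
now slope mm [56.  -0.3 31.3] d cm [ 0.96  2.87 -4.03] rot [-0.05 -0.22  0.06] F [ 0.2 -1.   0.2] w 1.003 t 6.2 j [ 0.43  0.53 -0.78  2.33 -1.31  0.2   0.73]
```

```bash
cat > kin.py <<'E'
import numpy as np, itertools
from scipy.spatial.transform import Rotation as R
from scipy.optimize import least_squares
def fk(j,par,sg):
    h,ox,a,ex,b,wx,c=par  # base height, shoulder x off, upper, elbow off, forearm, wrist off, tool
    r=R.from_euler('z',sg[0]*j[0]); p=np.array([0,0,h])
    p=p+r.apply([ox,0,0]); r=r*R.from_euler('y',j[1])*R.from_euler('z',sg[1]*j[2]); p=p+r.apply([ex,0,a])
    r=r*R.from_euler('y',j[3]); p=p+r.apply([-ex,0,0]); r=r*R.from_euler('z',sg[2]*j[4]); p=p+r.apply([0,0,b])
    r=r*R.from_euler('y',j[5]); p=p+r.apply([wx,0,0]); r=r*R.from_euler('z',sg[3]*j[6]); p=p+r.apply([0,0,c])
    return p,r
D=[([-1.3316,.4352,.02496,1.57406,-.01165,1.13405,-.07509],(.20934,.58836,.22598),(.26704,1.55428,-.26948)),
([-0.756,-0.103,0.578,2.113,-0.686,0.879,-0.135],(.43970,.21207,.34608),(2.004,1.405,-.977)),
([-0.647,-0.031,0.833,2.308,-0.824,0.93,0.383],(.3985,.10523,.25584),(1.993,1.411,-.975)),
([.09,.39,-.26,2.35,-1.29,.46,.74],(.4336,.1917,.0892),(1.926,1.405,-1.031)),
([.43,.53,-.78,2.33,-1.31,.2,.73],(.4483,.2302,.0886),(1.989,1.418,-.974))]
def fit(sg):
    def f(p): return np.concatenate([fk(j,p,sg)[0]-x for j,x,_ in D])
    return least_squares(f,[.3,0,.4,0,.4,0,.2])
if __name__=="__main__":
    o=[]
    for sg in itertools.product((1,-1),repeat=4):
        r=fit(sg); K=[fk(j,r.x,sg)[1].inv()*R.from_rotvec(v) for j,_,v in D]
        e=max((K[0].inv()*k).magnitude() for k in K); o.append((e+10*np.sqrt(2*r.cost),sg,r.x.round(3),np.sqrt(2*r.cost),e,K[0].as_matrix().round(2).tolist()))
    for a in sorted(o,key=lambda t:t[0])[:3]: print(a)
E
python3 kin.py
```

```text
(np.float64(0.550933815330547), (-1, -1, -1, -1), array([ 0.286, -0.011,  0.5  ,  0.009,  0.39 , -0.055,  0.347]), np.float64(0.054479945854155366), 0.006134356788993366, [[-0.0, -1.0, -0.0], [0.0, 0.0, -1.0], [1.0, -0.0, 0.0]])
(np.float64(2.1706453967628256), (-1, -1, -1, 1), array([ 0.286, -0.011,  0.5  ,  0.009,  0.39 , -0.055,  0.347]), np.float64(0.054479945854155346), 1.6258459382212722, [[-0.0, -0.99, 0.15], [0.0, -0.15, -0.99], [1.0, -0.0, 0.0]])
(np.float64(2.9826499007236356), (-1, -1, 1, 1), array([-0.084,  0.055,  0.307,  0.105,  0.161, -0.158, -0.062]), np.float64(0.15540580357463635), 1.4285918649772722, [[-0.0, -0.99, 0.16], [0.02, -0.16, -0.99], [1.0, 0.0, 0.02]])
```

```bash
cat > kin2.py <<'E'
from kin import *
from h import *
sg=(-1,-1,-1,-1)
lo=np.array([-2.62,-.44,-1.27,.08,-1.32,.12,-2.74]);hi=np.array([2.62,2.09,1.32,2.57,4.46,2,2.74])
r0=fit(sg).x
def rots(j):
    e=lambda a,v:R.from_euler(a,v)
    r=[R.identity(),e('z',-j[0])];r.append(r[-1]*e('y',j[1]));r.append(r[-1]*e('z',-j[2]));r.append(r[-1]*e('y',j[3]));r.append(r[-1]*e('z',-j[4]));r.append(r[-1]*e('y',j[5]));r.append(r[-1]*e('z',-j[6]));return r
def A(j): return np.hstack([q.as_matrix() for q in rots(j)[1:]]+[np.eye(3)])
t0=np.zeros(24); h,ox,a,ex,b,wx,c=r0
t0[0:3]=[ox,0,0];t0[6:9]=[ex,0,a];t0[9:12]=[-ex,0,0];t0[12:15]=[0,0,b];t0[15:18]=[wx,0,0];t0[18:21]=[0,0,c];t0[23]=h
def learn(D,lam=1e-2):
    M=np.vstack([A(j) for j,_,_ in D]);y=np.concatenate([np.array(x) for _,x,_ in D])
    dt=np.linalg.solve(M.T@M+lam**2*np.eye(24),M.T@(y-M@t0)); return t0+dt
K=rots(D[0][0])[-1].inv()*R.from_rotvec(D[0][2])
T=learn(D)
def FK(j): return A(j)@T,rots(j)[-1]*K
def ik(p,Rt,j0,w=0.02):
    mid=(lo+hi)/2;half=(hi-lo)/2
    f=lambda j:np.concatenate([(FK(j)[0]-p)*10,3*(R.from_matrix(Rt).inv()*FK(j)[1]).as_rotvec(),w*((j-mid)/half)**4])
    return least_squares(f,np.clip(j0,lo+.01,hi-.01),bounds=(lo,hi))
if __name__=="__main__":
    print([np.linalg.norm(FK(j)[0]-x).round(4) for j,x,_ in D]); print(T.reshape(-1,3).round(3))
    from fit2 import Q,pt
    S=slope(Q[3]);rng=np.random.default_rng(0)
    for X in [(55,0,60),(55,0,-19),(92,0,-19)]:
        print(X);out=set()
        for k in range(25):
            r=ik(pt(Q,X),tooltarget(S),rng.uniform(lo,hi))
            if np.linalg.norm(r.fun[:6])<.03: out.add((tuple(r.x.round(1)),round(np.min(np.minimum(r.x-lo,hi-r.x)),2)))
        for o in sorted(out,key=lambda o:-o[1])[:5]: print([float(v) for v in o[0]],o[1])
E
python3 kin2.py
```

```text
[np.float64(0.0), np.float64(0.0), np.float64(0.0001), np.float64(0.0001), np.float64(0.0001)]
[[-0.014 -0.005  0.021]
 [ 0.02  -0.005  0.007]
 [ 0.025 -0.001  0.507]
 [ 0.003 -0.001  0.001]
 [ 0.002 -0.008  0.391]
 [-0.018 -0.008  0.015]
 [-0.015 -0.024  0.362]
 [-0.002 -0.004  0.307]]
(55, 0, 60)
[0.5, 0.5, -0.8, 2.3, -1.2, 0.3, 0.6] 0.14
[0.8, 0.8, -1.3, 2.4, 1.1, 0.2, -1.6] 0.0
(55, 0, -19)
[0.7, 1.0, -1.2, 2.4, 1.9, 0.3, -2.3] 0.1
[0.3, 0.6, -0.7, 2.3, 4.5, 0.2, 1.3] 0.0
(92, 0, -19)
[0.6, 0.9, -1.2, 2.3, 1.8, 0.3, -2.3] 0.09
```

```bash
cat > kt.py <<'E'
from kin2 import *
from fit2 import Q,pt
S=slope(Q[3]);rng=np.random.default_rng(1)
def best(X,tilt,flip,n=14,show=2):
    Rt=R.from_rotvec(S[:,1]*np.radians(tilt)).as_matrix()@tooltarget(S)   # rot about slope y
    if flip: Rt=Rt@np.diag([1,-1,-1])
    out=[]
    for k in range(n):
        r=ik(pt(Q,X),Rt,rng.uniform(lo,hi))
        if np.linalg.norm(r.fun[:6])<.05: out.append((np.min(np.minimum(r.x-lo,hi-r.x)),r.x.round(2)))
    out.sort(key=lambda o:-o[0]); return out[:show]
if __name__=="__main__":
  for flip in (0,1):
    for tilt in (-10,0,10,20):
        print(flip,tilt,[(round(m,2),x.tolist()) for m,x in best((55,0,-19),tilt,flip)])
E
python3 kt.py
```

```text
0 -10 [(np.float64(0.21), [0.47, 0.76, -0.73, 2.35, 4.23, 0.33, 1.67]), (np.float64(0.21), [0.47, 0.76, -0.73, 2.35, 4.23, 0.33, 1.67])]
0 0 [(np.float64(0.1), [0.66, 0.96, -1.17, 2.35, 1.89, 0.28, -2.3]), (np.float64(0.1), [0.66, 0.96, -1.17, 2.35, 1.89, 0.28, -2.3])]
0 10 [(np.float64(0.17), [0.47, 0.78, -1.07, 2.29, 1.37, 0.29, -1.97]), (np.float64(0.17), [0.47, 0.78, -1.07, 2.29, 1.37, 0.29, -1.97])]
0 20 [(np.float64(0.25), [0.22, 0.64, -0.88, 2.19, 0.83, 0.37, -1.58]), (np.float64(0.25), [0.22, 0.64, -0.88, 2.19, 0.83, 0.37, -1.58])]
1 -10 [(np.float64(0.11), [0.9, 1.25, -1.16, 2.35, 2.09, 0.25, 1.01]), (np.float64(0.11), [0.9, 1.25, -1.16, 2.35, 2.09, 0.25, 1.01])]
1 0 [(np.float64(0.14), [0.76, 1.04, -1.13, 2.33, 1.8, 0.27, 1.08]), (np.float64(0.14), [0.76, 1.04, -1.13, 2.33, 1.8, 0.27, 1.08])]
1 10 [(np.float64(0.19), [0.59, 0.85, -1.07, 2.29, 1.37, 0.31, 1.32]), (np.float64(0.19), [0.59, 0.85, -1.07, 2.29, 1.37, 0.31, 1.32])]
1 20 [(np.float64(0.26), [0.37, 0.7, -0.92, 2.21, 0.9, 0.38, 1.61]), (np.float64(0.26), [0.37, 0.7, -0.92, 2.21, 0.9, 0.38, 1.61])]
```

```bash
cat > kn.py <<'E'
from kt import *
def scan(X,tilt,flip):
    Rt=R.from_rotvec(S[:,1]*np.radians(tilt)).as_matrix()@tooltarget(S)
    if flip: Rt=Rt@np.diag([1,-1,-1])
    for j3 in np.arange(-1.2,1.3,.3):
        o={}
        for k in range(10):
            j0=rng.uniform(lo,hi);j0[2]=j3
            f=lambda j:np.concatenate([(FK(j)[0]-pt(Q,X))*10,3*(R.from_matrix(Rt).inv()*FK(j)[1]).as_rotvec(),[j[2]-j3]])
            r=least_squares(f,j0,bounds=(lo-np.array([0,0,0,.3,2,.4,1]),hi+np.array([0,0,0,.3,2,.4,1])))
            if np.linalg.norm(r.fun)<.02: o[tuple(r.x.round(1))]=r.x
        for x in o.values(): print(round(j3,1),x.round(2).tolist(),"viol",np.round(np.minimum(np.minimum(x-lo,hi-x),0.0),2).tolist() if np.min(np.minimum(x-lo,hi-x))<0 else "OK")
if __name__=="__main__":
    for fl in (0,1): print("flip",fl); scan((55,0,-19),0,fl)
E
python3 kn.py
```

```text
flip 0
-1.2 [0.6, 0.91, -1.2, 2.29, -1.47, -0.28, 0.98] viol [0.0, 0.0, 0.0, 0.0, -0.15, -0.4, 0.0]
-1.2 [0.6, 0.91, -1.2, 2.29, 4.81, -0.28, 0.98] viol [0.0, 0.0, 0.0, 0.0, -0.35, -0.4, 0.0]
-1.2 [0.68, 0.99, -1.2, 2.35, 1.86, 0.31, -2.26] viol OK
-0.9 [0.49, 0.76, -0.9, 2.28, 3.52, 0.02, 2.28] viol [0.0, 0.0, 0.0, 0.0, 0.0, -0.1, 0.0]
-0.9 [0.43, 0.73, -0.9, 2.38, 0.06, -0.12, -0.6] viol [0.0, 0.0, 0.0, 0.0, 0.0, -0.24, 0.0]
-0.9 [0.49, 0.76, -0.9, 2.28, -2.77, 0.02, 2.28] viol [0.0, 0.0, 0.0, 0.0, -1.45, -0.1, 0.0]
-0.9 [0.5, 0.77, -0.9, 2.29, 3.27, 0.03, -3.74] viol [0.0, 0.0, 0.0, 0.0, 0.0, -0.09, -1.0]
-0.6 [0.23, 0.61, -0.6, 2.3, -1.77, 0.23, 1.19] viol [0.0, 0.0, 0.0, 0.0, -0.45, 0.0, 0.0]
-0.6 [0.23, 0.61, -0.6, 2.3, 4.51, 0.23, 1.19] viol [0.0, 0.0, 0.0, 0.0, -0.05, 0.0, 0.0]
-0.6 [0.26, 0.64, -0.6, 2.4, 0.96, -0.27, -1.5] viol [0.0, 0.0, 0.0, 0.0, 0.0, -0.39, 0.0]
-0.3 [0.0, 0.54, -0.3, 2.31, 4.54, 0.4, 1.12] viol [0.0, 0.0, 0.0, 0.0, -0.08, 0.0, 0.0]
-0.3 [0.0, 0.54, -0.3, 2.31, -1.74, 0.4, 1.12] viol [0.0, 0.0, 0.0, 0.0, -0.42, 0.0, 0.0]
0.0 [-0.23, 0.52, -0.0, 2.32, -1.
[... 1873 characters left out ...]
2.29, -1.69, 0.59, -1.97] viol [0.0, 0.0, 0.0, 0.0, -0.37, 0.0, 0.0]
0.3 [-0.34, 0.62, 0.3, 2.3, 4.59, 0.76, -2.0] viol [0.0, 0.0, 0.0, 0.0, -0.13, 0.0, 0.0]
0.3 [-0.34, 0.62, 0.3, 2.3, -1.69, 0.76, -2.0] viol [0.0, 0.0, 0.0, 0.0, -0.37, 0.0, 0.0]
0.6 [-0.57, 0.68, 0.6, 2.31, 4.58, 0.95, -2.03] viol [0.0, 0.0, 0.0, 0.0, -0.12, 0.0, 0.0]
0.9 [-0.77, 0.8, 0.9, 2.31, -1.72, 1.18, -2.07] viol [0.0, 0.0, 0.0, 0.0, -0.4, 0.0, 0.0]
0.9 [-0.77, 0.8, 0.9, 2.31, 4.56, 1.18, -2.07] viol [0.0, 0.0, 0.0, 0.0, -0.1, 0.0, 0.0]
1.2 [-0.93, 1.01, 1.2, 2.31, 4.53, 1.49, -2.13] viol [0.0, 0.0, 0.0, 0.0, -0.07, 0.0, 0.0]
1.2 [-0.93, 1.01, 1.2, 2.31, -1.76, 1.49, -2.13] viol [0.0, 0.0, 0.0, 0.0, -0.44, 0.0, 0.0]
```

```bash
cat > kc.py <<'E'
from kt import *
s=arm.observe(); jn=s['joints']; D.append((jn,s['position'],s['ee_rot']))
import kin2; kin2.T=learn(D[:4]+D[5:]); print("now",jn.round(3),np.linalg.norm(kin2.FK(jn)[0]-s['position']))
m=np.array([.05,.05,.03,.05,.02,.03,.05])
def loc(X,tilt,lean=0,w=.01,j0=jn):
    Rt=R.from_rotvec(S[:,0]*np.radians(lean)).as_matrix()@R.from_rotvec(S[:,1]*np.radians(tilt)).as_matrix()@tooltarget(S)
    f=lambda j:np.concatenate([(kin2.FK(j)[0]-pt(Q,X))*10,3*(R.from_matrix(Rt).inv()*kin2.FK(j)[1]).as_rotvec(),w*(j-j0)])
    r=least_squares(f,np.clip(j0,lo+m+.001,hi-m-.001),bounds=(lo+m,hi-m)); j=r.x
    e=S.T@(R.from_matrix(Rt)*kin2.FK(j)[1].inv()).as_rotvec(); return j,np.linalg.norm(r.fun[:3]*100),np.degrees(e)
if __name__=="__main__":
  for X in [(55,0,30),(54,0,-12),(54,0,-19),(90,0,-12),(90,0,-19)]:
    for tilt in (-4,0,4,8):
        j,ep,er=loc(X,tilt); print(X,tilt,j.round(2),"pos mm",ep.round(1),"rot err(slope x,y,z)",er.round(1))
E
python3 kc.py
```

```text
now [ 0.43   0.533 -0.777  2.328 -1.313  0.201  0.732] 9.671854225868238e-05
(55, 0, 30) -4 [ 0.59  0.64 -0.93  2.33 -1.3   0.15  0.8 ] pos mm 2.7 rot err(slope x,y,z) [-0.9 -0.3 -0. ]
(55, 0, 30) 0 [ 0.46  0.55 -0.82  2.33 -1.3   0.17  0.73] pos mm 0.0 rot err(slope x,y,z) [-0. -0.  0.]
(55, 0, 30) 4 [ 0.25  0.46 -0.62  2.31 -1.17  0.24  0.52] pos mm 0.0 rot err(slope x,y,z) [ 0.  0. -0.]
(55, 0, 30) 8 [ 0.07  0.41 -0.45  2.28 -1.    0.28  0.3 ] pos mm 0.0 rot err(slope x,y,z) [ 0.  0. -0.]
(54, 0, -12) -4 [ 0.48  0.7  -0.85  2.27 -1.3   0.15  0.81] pos mm 8.2 rot err(slope x,y,z) [-3.  -1.  -0.1]
(54, 0, -12) 0 [ 0.35  0.63 -0.75  2.27 -1.3   0.15  0.73] pos mm 5.2 rot err(slope x,y,z) [-1.8 -0.8  0.1]
(54, 0, -12) 4 [ 0.22  0.57 -0.64  2.27 -1.3   0.15  0.65] pos mm 1.5 rot err(slope x,y,z) [-0.5 -0.3  0.1]
(54, 0, -12) 8 [ 0.04  0.52 -0.48  2.26 -1.14  0.18  0.43] pos mm 0.0 rot err(slope x,y,z) [ 0.  0. -0.]
(54, 0, -19) -4 [ 0.46  0.71 -0.83  2.26 -1.3   0.15  0.81] pos mm 9.0 rot err(slope x,y,z) [-3.3 -1.1 -0.1]
(54, 0, -19) 0 [ 0.34  0.64 -0.74  2.26 -1.3   0.15  0.73] pos m
[... 410 characters left out ...]
   0.15  0.64] pos mm 2.5 rot err(slope x,y,z) [-0.9 -0.5  0. ]
(90, 0, -12) 4 [ 0.12  0.52 -0.59  2.24 -1.21  0.18  0.49] pos mm 0.0 rot err(slope x,y,z) [ 0.  0. -0.]
(90, 0, -12) 8 [-0.09  0.46 -0.39  2.21 -1.02  0.24  0.23] pos mm 0.0 rot err(slope x,y,z) [ 0.  0. -0.]
(90, 0, -19) -4 [ 0.39  0.66 -0.83  2.24 -1.3   0.15  0.72] pos mm 7.0 rot err(slope x,y,z) [-2.5 -1.1 -0.1]
(90, 0, -19) 0 [ 0.26  0.59 -0.73  2.24 -1.3   0.15  0.64] pos mm 3.3 rot err(slope x,y,z) [-1.2 -0.6  0.1]
(90, 0, -19) 4 [ 0.12  0.54 -0.61  2.24 -1.24  0.16  0.51] pos mm 0.0 rot err(slope x,y,z) [ 0.  0. -0.]
(90, 0, -19) 8 [-0.09  0.48 -0.39  2.21 -1.05  0.23  0.25] pos mm 0.0 rot err(slope x,y,z) [ 0.  0. -0.]
```

```bash
cat >> go.py <<'E'
def tg(x,y,z,tilt=0,v=True):
    s=arm.observe(); S=slope(Q[3]); d=pt(Q,(x,y,z))-s['position']
    Rt=R.from_rotvec(S[:,1]*np.radians(tilt)).as_matrix()@tooltarget(S)
    c=S.T@(s['position']-Q[:3])*1000
    print("now slope mm",c.round(1),"d cm",(100*d).round(2),"rot",delta(Rt,s).round(2),"F",(S.T@s['force']).round(1),"w",round(s['width'],3),"t",s['clock'],"j",s['joints'].round(3))
E
python3 - <<'E'
from go import *
tg(52.5,0,20,5);tg(52.5,0,-13,5)
E
```

```text
now slope mm [56.  -0.3 31.3] d cm [ 0.11  0.41 -1.11] rot [-4.78  1.42  0.07] F [ 0.2 -1.   0.2] w 1.003 t 6.2 j [ 0.43   0.533 -0.777  2.328 -1.313  0.201  0.732]
now slope mm [56.  -0.3 31.3] d cm [ 0.77  2.33 -3.71] rot [-4.78  1.42  0.07] F [ 0.2 -1.   0.2] w 1.003 t 6.2 j [ 0.43   0.533 -0.777  2.328 -1.313  0.201  0.732]
```

servo_tool(
  plan=[
    [[0,0.2,-0.5],[-2,0.6,0]],
    [[0.1,0.4,-1.1],[-4,1.2,0]],
    [[0.1,0.4,-1.1],[-4.8,1.4,0]],
    [[0.1,0.4,-1.1],[-4.8,1.4,0.1]],
    [[0.1,0.4,-1.1],[-4.8,1.4,0.1]],
  ],
)

```text
clock: 6.7
position: [0.4494, 0.2337, 0.0776]
ee_rot: [1.92, 1.368, -1.043]
force: [-0.3, 0.8, -0.7]
width: 1.0
```

```bash
python3 - <<'E'
from go import *
tg(52.5,0,0,5);tg(52.5,0,-13,5)
E
```

```text
now slope mm [52.  -0.2 20.4] d cm [ 0.4   1.23 -1.58] rot [ 0.14  0.06 -0.07] F [ 0.1  0.6 -1. ] w 1.0 t 6.7 j [ 0.211  0.469 -0.58   2.309 -1.186  0.228  0.534]
now slope mm [52.  -0.2 20.4] d cm [ 0.67  1.99 -2.6 ] rot [ 0.14  0.06 -0.07] F [ 0.1  0.6 -1. ] w 1.0 t 6.7 j [ 0.211  0.469 -0.58   2.309 -1.186  0.228  0.534]
```

servo_tool(
  plan=[
    [[0.2,0.6,-0.8],[0,0,0]],
    [[0.4,1.2,-1.6],[0,0,0]],
    [[0.6,1.7,-2.2],[0,0,0]],
    [[0.7,2,-2.6],[0,0,0]],
    [[0.7,2,-2.6],[0,0,0]],
    [[0.7,2,-2.6],[0,0,0]],
  ],
)

```text
clock: 7.3
position: [0.457, 0.2529, 0.0526]
ee_rot: [1.919, 1.369, -1.046]
force: [-0.1, -0.5, 0.8]
width: 1.0
```

```bash
python3 - <<'E'
from go import *
tg(52.5,0,-13,5); snap("wrist","w4",None,1.25); snap("top","t4",(230,140,350,230),6)
E
```

```text
now slope mm [ 52.9  -1.2 -12. ] d cm [-0.1   0.07 -0.1 ] rot [ 0.18 -0.08 -0.07] F [ 0.1 -0.   1. ] w 1.0 t 7.3 j [ 0.225  0.564 -0.668  2.294 -1.318  0.119  0.662]
```

View pics/w4.png

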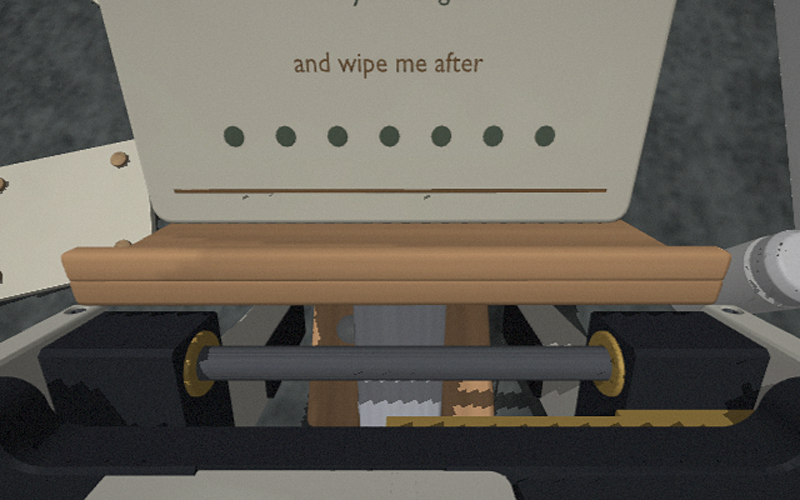

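servo_tool(
  plan=[
    [[-0.1,0.1,0],[-1,0.4,0]],
    [[-0.1,0,0],[-1.8,0.6,0]],
    [[-0.1,0,0],[-1.8,0.6,0]],
  ],
)

```text
clock: 7.7
position: [0.4564, 0.2532, 0.0535]
ee_rot: [1.893, 1.349, -1.071]
force: [0.9, 0.4, -0.3]
width: 1.0
```

```bash
python3 - <<'E'
from go import *
tg(52,0,-12,7)
E
```

```text
now slope mm [ 53.5  -0.4 -11.4] d cm [-0.07 -0.06 -0.14] rot [ 0.11  0.09 -0.11] F [ 0.4 -0.7 -0.7] w 1.0 t 7.7 j [ 0.102  0.516 -0.535  2.289 -1.259  0.171  0.567]
```

servo_tool(
  plan=[
    [[-0.1,-0.1,-0.1],[0,0,0]],
    [[-0.1,-0.1,-0.1],[0,0,0]],
    [[-0.1,-0.1,-0.1],[0,0,0]],
    [[-0.1,-0.1,-0.1],[0,0,0]],
    [[-0.1,-0.1,-0.1],[0,0,0]],
    [[-0.1,-0.1,-0.1],[0,0,0]],
    [[-0.1,-0.1,-0.1],[0,0,0]],
    [[-0.1,-0.1,-0.1],[0,0,0]],
  ],
  grip=0.2,
  squeeze=30,
)

```text
clock: 8.5
position: [0.4552, 0.2523, 0.0523]
ee_rot: [1.892, 1.35, -1.071]
force: [0.3, 0.2, -0.7]
width: 0.388
```

```bash
python3 - <<'E'
from go import *
tg(52,0,-12,7); snap("wrist","w5",(180,200,460,345),2.8)
E
```

```text
now slope mm [ 51.8   0.4 -11.5] d cm [ 0.05  0.03 -0.03] rot [ 0.12  0.07 -0.13] F [-0.2 -0.2 -0.7] w 0.388 t 8.5 j [ 0.112  0.52  -0.546  2.292 -1.263  0.164  0.574]
```

View pics/w5.png

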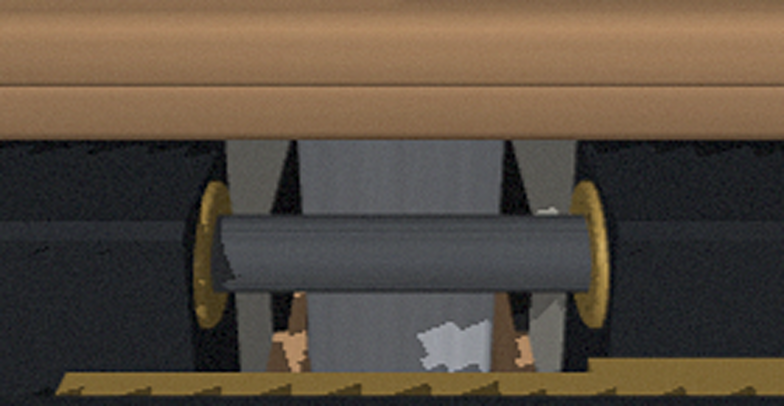

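servo_tool(
  plan=[
    [[0.08,0.22,0.18],[0,0,0]],
    [[0.16,0.45,0.37],[0,0,0]],
    [[0.23,0.67,0.55],[0,0,0]],
    [[0.31,0.89,0.74],[0,0,0]],
    [[0.31,0.89,0.74],[0,0,0]],
  ],
)

```text
clock: 9.05
position: [0.4583, 0.2612, 0.0597]
ee_rot: [1.892, 1.349, -1.071]
force: [-0.9, -3.7, -9.4]
width: 0.392
```

```bash
python3 - <<'E'
from go import *
tg(88,0,-12,7); snap("wrist","w6",None,1.25)
E
```

```text
now slope mm [ 63.8   0.4 -11.4] d cm [0.67 1.82 1.45] rot [ 0.14  0.07 -0.13] F [-8.8 -0.3 -5.1] w 0.392 t 9.05 j [ 0.054  0.496 -0.494  2.28  -1.234  0.194  0.517]
```

View pics/w6.png

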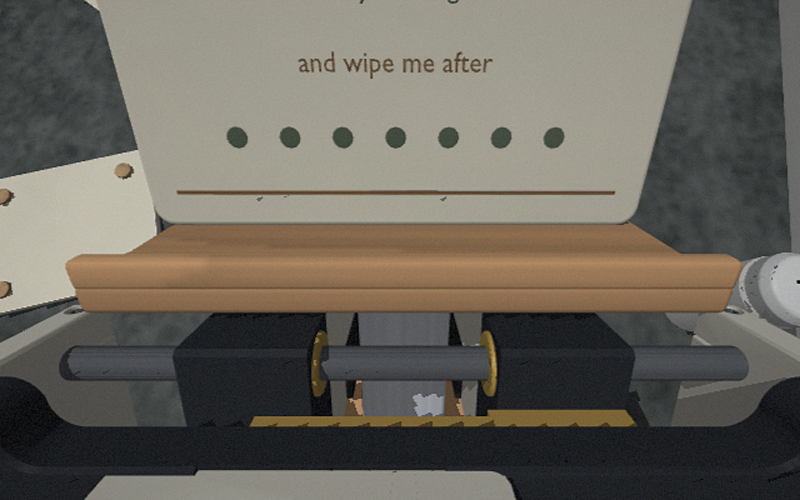

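servo_tool(
  plan=[
    [[0.08,0.22,0.18],[0,0,0]],
    [[0.15,0.45,0.37],[0,0,0]],
    [[0.23,0.67,0.55],[0,0,0]],
    [[0.31,0.89,0.74],[0,0,0]],
    [[0.39,1.12,0.92],[0,0,0]],
    [[0.46,1.34,1.11],[0,0,0]],
    [[0.52,1.49,1.23],[0,0,0]],
    [[0.57,1.64,1.36],[0,0,0]],
    [[0.61,1.77,1.46],[0,0,0]],
    [[0.61,1.77,1.46],[0,0,0]],
    [[0.61,1.77,1.46],[0,0,0]],
  ],
)

```text
clock: 10.2
position: [0.4645, 0.2793, 0.0747]
ee_rot: [1.892, 1.35, -1.07]
force: [-1.7, -3.2, -6.4]
width: 0.391
```

```bash
python3 - <<'E'
from go import *
tg(88,0,-12,7); snap("wrist","w7",None,1.25); snap("scene","s7",(200,150,440,300),3.3)
E
```

```text
now slope mm [ 88.1   0.5 -11.5] d cm [ 0.05  0.01 -0.05] rot [ 0.1   0.1  -0.16] F [-6.8  0.6 -2.8] w 0.391 t 10.2 j [-0.05   0.458 -0.406  2.253 -1.172  0.241  0.405]
```

View pics/w7.png

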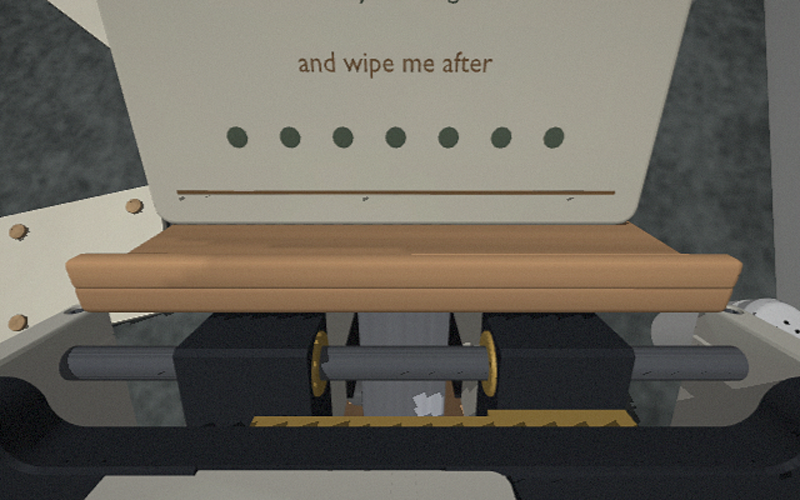

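servo_tool(
  plan=[
    [[0,0,0],[0,0,0]],
    [[0,0,0],[0,0,0]],
    [[0,0,0],[0,0,0]],
    [[-0.2,-0.6,0.8],[0,0,0]],
    [[-0.5,-1.5,2],[0,0,0]],
    [[-0.9,-2.6,3.5],[0,0,0]],
    [[-1.4,-4.1,5.5],[0,0,0]],
    [[-2,-6.2,7.4],[0,0,0]],
    [[-2.5,-8,8],[0,0,0]],
    [[-3,-9.5,8],[0,0,0]],
    [[-3,-9.5,8],[0,0,0]],
  ],
  grip=1,
)

```text
clock: 11.4
position: [0.4344, 0.1823, 0.1555]
ee_rot: [1.894, 1.347, -1.071]
force: [0.1, 0.4, 0.1]
width: 1.001
```

```bash
python3 - <<'E'
from go import *
tg(88,0,-12,7); p=snap("wrist","w8",None,1.25)
print(arm.search_frame(p,"pin")[:3])
im=p['frame']; a=proj(p,pt(Q,(56,20,0))); print(a)
x,y=int(a[0]),int(a[1]); cv2.imwrite("pics/w8c.png",cv2.resize(im[max(0,y-50):y+50,x-60:x+80],None,fx=5.5,fy=5.5,interpolation=cv2.INTER_CUBIC))
E
```

```text
now slope mm [ 57.9  -2.8 114.7] d cm [ 3.06  9.71 -8.13] rot [0.13 0.15 0.  ] F [ 0.4  0.  -0.2] w 1.001 t 11.4 j [ 2.00e-03  2.15e-01 -1.76e-01  2.29e+00 -9.14e-01  5.54e-01  2.75e-01]
[{'at': [299.0, 184.5], 'score': 0.56}]
[297.76893766 183.95061985]
```

View pics/w8.png

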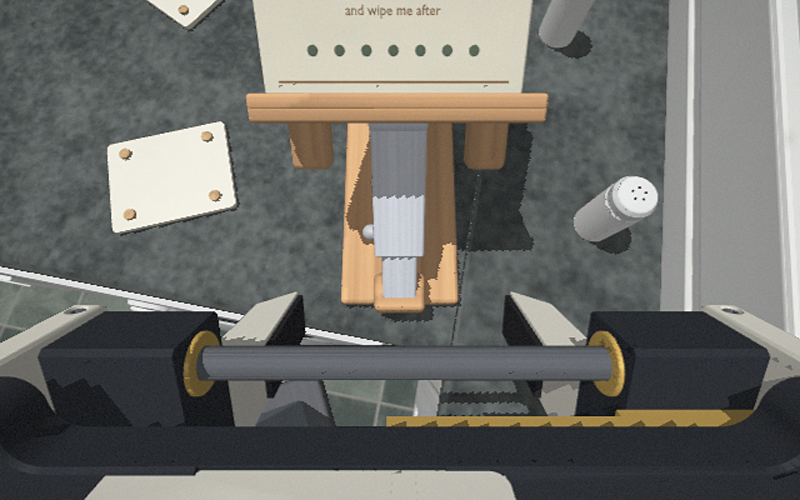

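View pics/w8c.png

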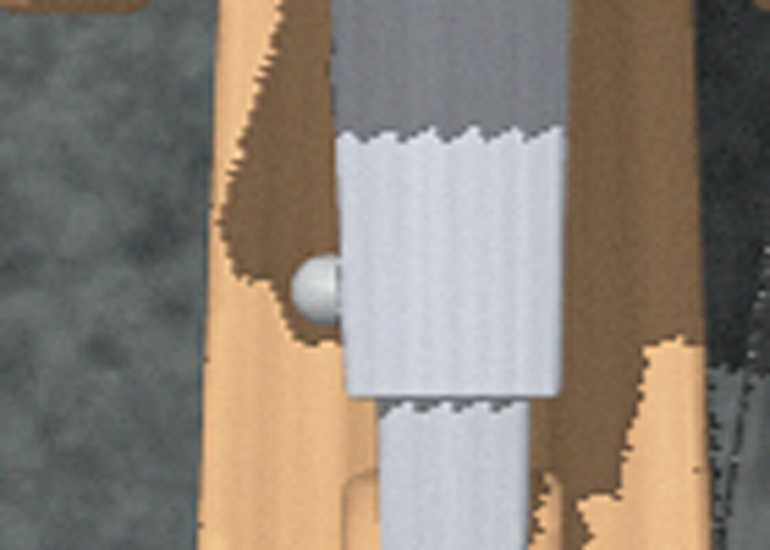

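```bash
python3 - <<'E'
from kc import *
print(pt(Q,(317,0,40)))
for X in [(300,0,120),(317,0,40),(292,0,40)]:
    for tilt in (-20,-15,-10,-5,0,7):
        j,ep,er=loc(X,tilt); print(X,tilt,j.round(2),"pos",ep.round(1),"rot",er.round(1))
E
```

```text
now [-0.     0.217 -0.179  2.288 -0.914  0.553  0.274] 4.5346669259254985e-05
[0.51349365 0.41970061 0.25617039]
(300, 0, 120) -20 [ 0.62  0.38 -1.12  2.14 -1.3   0.4   0.45] pos 0.0 rot [-0. -0. -0.]
(300, 0, 120) -15 [ 0.14  0.2  -0.55  2.12 -1.3   0.58  0.35] pos 0.0 rot [-0. -0. -0.]
(300, 0, 120) -10 [-0.11  0.16 -0.3   2.08 -1.13  0.6   0.14] pos 0.0 rot [ 0. -0. -0.]
(300, 0, 120) -5 [-0.19  0.15 -0.26  2.02 -0.92  0.61 -0.09] pos 0.0 rot [ 0.  0. -0.]
(300, 0, 120) 0 [-0.27  0.15 -0.21  1.96 -0.72  0.65 -0.31] pos 0.0 rot [-0.  0. -0.]
(300, 0, 120) 7 [-0.38  0.17 -0.16  1.88 -0.48  0.74 -0.55] pos 0.0 rot [-0.  0. -0.]
(317, 0, 40) -20 [ 0.46  0.59 -1.17  2.08 -1.3   0.15  0.51] pos 3.6 rot [-1.1 -0.9 -0.4]
(317, 0, 40) -15 [ 0.28  0.45 -0.93  2.07 -1.3   0.25  0.4 ] pos 0.0 rot [-0. -0. -0.]
(317, 0, 40) -10 [-0.16  0.31 -0.39  2.05 -1.26  0.43  0.26] pos 0.0 rot [-0. -0. -0.]
(317, 0, 40) -5 [-0.29  0.29 -0.28  2.   -1.    0.46 -0.04] pos 0.0 rot [-0.  0. -0.]
(317, 0, 40) 0 [-0.42  0.28 -0.16  1.94 -0.78  0.51 -0.28] pos 0.0 rot [-0.  0. -0.]
(317, 0, 40) 7 [-0.56  0.29 -0.04  1.86 -0.54  0.62 -0.55] pos 0.0 rot [-0.  0. -0.]
(292, 0, 40) -20 [ 0.51  0.62 -1.19  2.11 -1.3   0.15  0.55] pos 4.9 rot [-1.5 -1.1 -0.5]
(292, 0, 40) -15 [ 0.39  0.5  -1.04  2.11 -1.3   0.19  0.46] pos 0.0 rot [-0. -0. -0.]
(292, 0, 40) -10 [-0.04  0.32 -0.5   2.09 -1.3   0.41  0.34] pos 0.0 rot [-0. -0. -0.]
(292, 0, 40) -5 [-0.23  0.29 -0.31  2.04 -1.07  0.44  0.07] pos 0.0 rot [-0.  0. -0.]
(292, 0, 40) 0 [-0.37  0.28 -0.19  1.99 -0.84  0.49 -0.19] pos 0.0 rot [-0.  0. -0.]
(292, 0, 40) 7 [-0.53  0.28 -0.06  1.91 -0.58  0.59 -0.48] pos 0.0 rot [-0.  0. -0.]
```

```bash
python3 - <<'E'
from go import *
tg(285,0,150,-6)
E
```

```text
now slope mm [ 59.2  -2.4 113.4] d cm [ 4.85 14.76 16.79] rot [12.38 -4.11 -0.09] F [ 0.1  0.5 -0.5] w 0.998 t 11.5 j [-0.     0.217 -0.179  2.288 -0.914  0.553  0.274]
```

servo_tool(
  plan=[
    [[0.2,0.5,2.5],[1,-0.3,0]],
    [[0.6,1.8,5],[2.5,-0.8,0]],
    [[1.2,3.6,7.5],[4,-1.3,0]],
    [[1.9,5.6,9.7],[5.5,-1.8,0]],
    [[2.6,7.8,11.7],[7,-2.3,0]],
    [[3.4,10.2,13.5],[9,-3,0]],
    [[4.2,12.6,15.2],[11,-3.7,0]],
    [[4.8,14.5,16.6],[12.4,-4.1,-0.1]],
    [[4.8,14.8,16.8],[12.4,-4.1,-0.1]],
    [[4.8,14.8,16.8],[12.4,-4.1,-0.1]],
  ],
  grip=0.75,
)

```text
clock: 12.5
position: [0.4821, 0.3327, 0.323]
ee_rot: [2.065, 1.473, -0.877]
force: [-0.2, 0.4, -0.4]
width: 0.749
```

```bash
python3 - <<'E'
from go import *
tg(316,0,35,-6); p=snap("wrist","w9",None,1.25)
for q in ["tile_top","stop_pad","stop_grip","clamp","clamp_pivot"]:
    print(q,[(np.round(a['at'],1).tolist(),round(a['score'],2)) for a in arm.search_frame(p,q)[:3]])
cv2.imwrite("pics/w9c.png",cv2.resize(p['frame'][30:230,220:420],None,fx=3,fy=3,interpolation=cv2.INTER_CUBIC))
xg,zg=r2.x
for n,X in [("grip top",(xg,0,zg+17)),("block TL",(xg+15,14,zg+17)),("BR",(xg-17,-14,zg+17)),("foot",(xg-25,20,zg)),("tile top L",(268,75,25)),("lipL",(138,75,60)),("pivot",(xg+28,0,zg-10))]:
    a=proj(p,pt(Q,X)); print(n,((a-[220,30])*3).round(0))
E
```

```text
now slope mm [285.2   1.2 149.6] d cm [ 3.21  8.92 -7.14] rot [ 0.02 -0.03 -0.08] F [-0.   0.3 -0.5] w 0.749 t 12.5 j [-0.127  0.105 -0.243  2.055 -0.954  0.68  -0.017]
tile_top [([193.4, 190.2], 0.93), ([319.8, 262.8], 0.7)]
stop_pad [([316.0, 151.5], 0.61)]
stop_grip [([314.4, 154.2], 0.67)]
clamp [([282.3, 146.4], 0.81)]
clamp_pivot [([313.2, 154.4], 0.92), ([259.7, 332.6], 0.4), ([318.5, 163.6], 0.24)]
grip top [312. 447.]
block TL [263. 395.]
BR [360. 505.]
foot [248. 520.]
tile top L [ 86. 581.]
lipL [  79. 1000.]
pivot [312. 347.]
```

View pics/w9c.png

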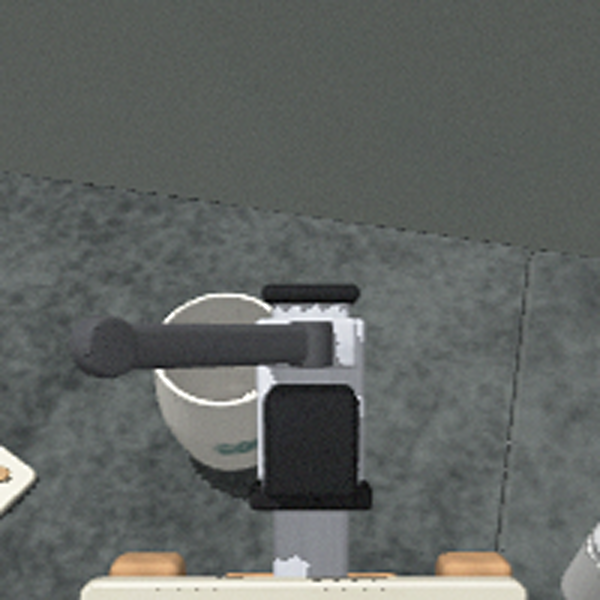

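View pics/w9.png

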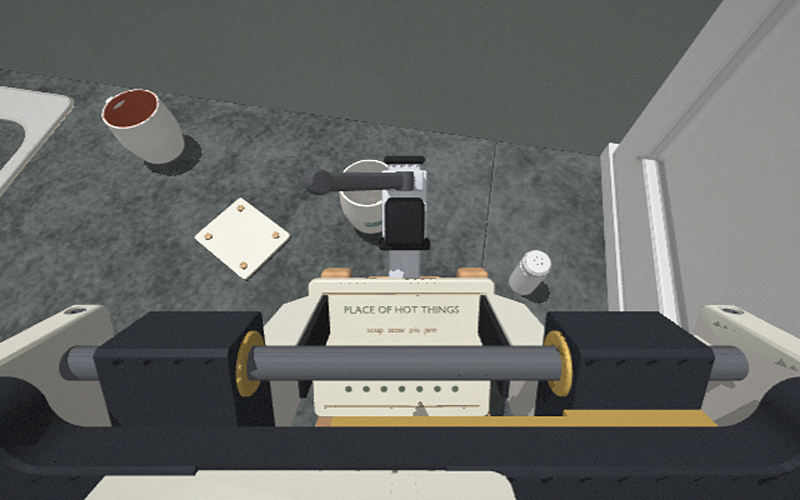

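```bash
python3 - <<'E'
from go import *
S=slope(Q[3])
for n in ("w1","w9"):
    p=load(n); print(n,"cam slope mm",(S.T@(np.array(p['position'])-Q[:3])*1000).round(0))
p1,p9=load("w1"),load("w9")
for xg in (314,317,320,323):
  for zg in (36,40,44):
    o=[]
    for X in [(xg+15,0,zg+17),(xg+15,0,zg-23),(xg-17,0,zg+17),(xg-25,20,zg+4)]:
        o.append(((proj(p1,pt(Q,X))-[240,25])*4.4)[1].round(0)); o.append(((proj(p9,pt(Q,X))-[220,30])*3)[1].round(0))
    o+= [((proj(p1,pt(Q,(xg,y,zg+17)))-[240,25])*4.4)[0].round(0) for y in(14,-14)]+[((proj(p9,pt(Q,(xg,y,zg+17)))-[220,30])*3)[0].round(0) for y in(14,-14)]
    print(xg,zg,[float(v) for v in o])
c=cv2.imread("pics/w9c.png"); cv2.imwrite("pics/w9d.png",cv2.resize((np.clip(load("w9")['frame'][115:205,260:350].astype(float)*2.2,0,255)).astype(np.uint8),None,fx=6.6,fy=6.6,interpolation=cv2.INTER_CUBIC))
E
```

```text
w1 cam slope mm [279.   2. 406.]
w9 cam slope mm [349.   1. 317.]
314 36 [151.0, 404.0, 174.0, 394.0, 291.0, 512.0, 327.0, 529.0, 301.0, 415.0, 264.0, 360.0]
314 40 [148.0, 405.0, 171.0, 395.0, 290.0, 515.0, 326.0, 532.0, 301.0, 416.0, 264.0, 361.0]
314 44 [146.0, 406.0, 169.0, 396.0, 289.0, 517.0, 326.0, 535.0, 300.0, 416.0, 263.0, 361.0]
317 36 [137.0, 393.0, 162.0, 385.0, 278.0, 502.0, 315.0, 520.0, 301.0, 415.0, 264.0, 360.0]
317 40 [135.0, 394.0, 159.0, 386.0, 277.0, 505.0, 314.0, 522.0, 300.0, 416.0, 263.0, 361.0]
317 44 [132.0, 395.0, 157.0, 387.0, 276.0, 507.0, 313.0, 525.0, 300.0, 416.0, 263.0, 362.0]
320 36 [124.0, 383.0, 149.0, 376.0, 265.0, 492.0, 302.0, 510.0, 301.0, 415.0, 264.0, 360.0]
320 40 [121.0, 384.0, 147.0, 377.0, 264.0, 494.0, 302.0, 513.0, 300.0, 416.0, 263.0, 361.0]
320 44 [118.0, 384.0, 145.0, 377.0, 263.0, 497.0, 301.0, 515.0, 299.0, 416.0, 263.0, 362.0]
323 36 [110.0, 372.0, 137.0, 367.0, 252.0, 482.0, 290.0, 501.0, 300.0, 415.0, 264.0, 360.0]
323 40 [107.0, 373.0, 135.0, 368.0, 251.0, 484.0, 289.0, 503.0, 300.0, 415.0, 263.0, 361.0]
323 44 [104.0, 374.0, 132.0, 368.0, 249.0, 487.0, 288.0, 506.0, 299.0, 416.0, 263.0, 362.0]
```

View pics/w9d.png

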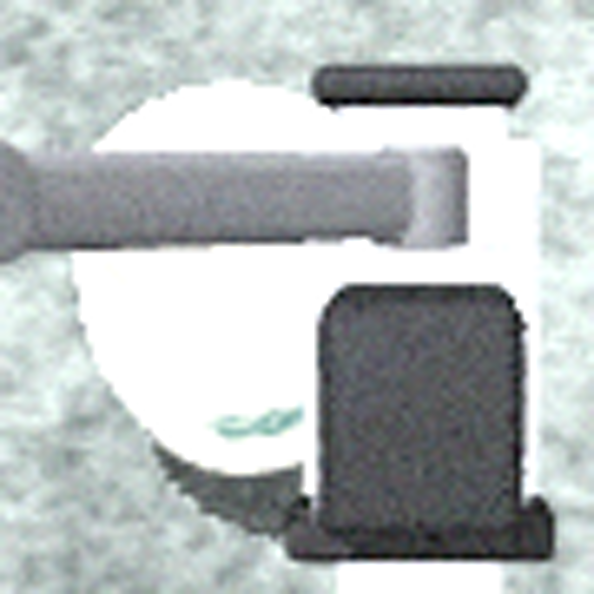

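```bash
python3 - <<'E'
from go import *
tg(311,0,90,-6);tg(317,0,35,-6)
E
```

```text
now slope mm [284.4   0.4 150. ] d cm [ 1.93  5.46 -3.09] rot [ 0.01 -0.05  0.05] F [-0.4 -0.2  0.5] w 0.749 t 12.8 j [-0.125  0.104 -0.242  2.056 -0.955  0.68  -0.016]
now slope mm [284.4   0.4 150. ] d cm [ 3.19  9.1  -7.06] rot [ 0.01 -0.05  0.05] F [-0.4 -0.2  0.5] w 0.749 t 12.8 j [-0.125  0.104 -0.242  2.056 -0.955  0.68  -0.016]
```

servo_tool(
  plan=[
    [[0.7,2,-1.1],[0,0,0]],
    [[1.4,4,-2.2],[0,0,0]],
    [[1.9,5.5,-3.1],[0,0,0]],
    [[2.2,6.4,-4.1],[0,0,0]],
    [[2.6,7.3,-5.1],[0,0,0]],
    [[2.9,8.2,-6.1],[0,0,0]],
    [[3.2,9.1,-7.1],[0,0,0]],
    [[3.2,9.1,-7.1],[0,0,0]],
    [[3.2,9.1,-7.1],[0,0,0]],
  ],
)

```text
clock: 13.7
position: [0.5145, 0.4225, 0.2514]
ee_rot: [2.067, 1.472, -0.879]
force: [-0.3, -0.7, 0.7]
width: 0.749
```

```bash
python3 - <<'E'
from go import *
tg(317,0,35,-6); p=snap("wrist","w10",None,1.25)
E
```

```text
now slope mm [ 3.164e+02 -1.000e-01  3.440e+01] d cm [-0.    0.01  0.08] rot [ 0.02 -0.09  0.05] F [-0.2  0.   1. ] w 0.749 t 13.7 j [-0.232  0.297 -0.339  2.024 -1.065  0.43   0.042]
```

View pics/w10.png

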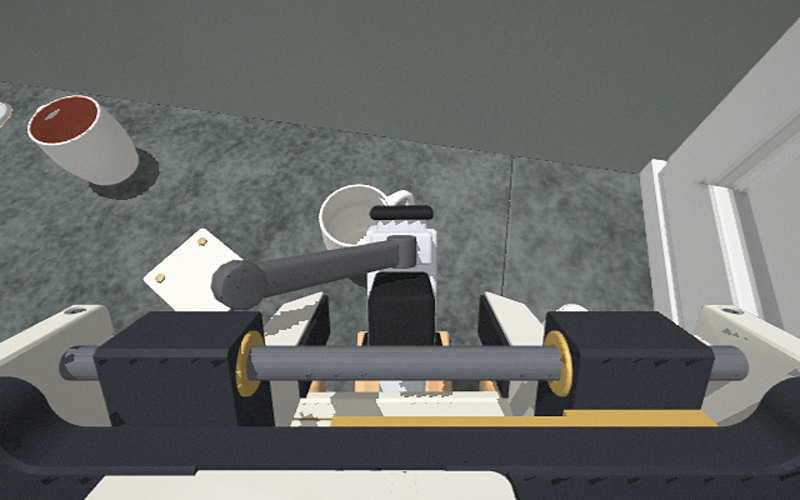

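servo_tool(
  plan=[
    [[0,0,0],[0,0,0]],
    [[0,0,0],[0,0,0]],
    [[0,0,0],[0,0,0]],
    [[0,0,0],[0,0,0]],
    [[0,0,0],[0,0,0]],
    [[0,0,0],[0,0,0]],
  ],
  grip=0.15,
  squeeze=15,
)

```text
clock: 14.35
position: [0.5136, 0.4228, 0.2519]
ee_rot: [2.066, 1.473, -0.879]
force: [-4.6, -0.3, 2.2]
width: 0.303
```

```bash
python3 - <<'E'
from go import *
tg(317,0,35,-6)
E
```

```text
now slope mm [316.7   0.9  34.8] d cm [ 0.09 -0.01  0.04] rot [-0.01 -0.11 -0.04] F [-0.   4.2  2.8] w 0.303 t 14.35 j [-0.232  0.296 -0.339  2.024 -1.065  0.432  0.042]
```

servo_tool(
  plan=[
    [[-0.1,-0.13,-0.12],[0,0,0]],
    [[-0.16,-0.28,-0.25],[0,0,0]],
    [[-0.22,-0.45,-0.39],[0,0,0]],
    [[-0.28,-0.64,-0.54],[0,0,0]],
    [[-0.35,-0.82,-0.69],[0,0,0]],
    [[-0.41,-1,-0.83],[0,0,0]],
    [[-0.45,-1.1,-0.92],[0,0,0]],
    [[-0.45,-1.1,-0.92],[0,0,0]],
  ],
)

```text
clock: 15.15
position: [0.5099, 0.4119, 0.243]
ee_rot: [2.067, 1.473, -0.878]
force: [3.0, 4.1, -0.7]
width: 0.301
```

```bash
python3 - <<'E'
from go import *
tg(292,0.8,34.8,-6)
p=snap("wrist","w11",None,1.25)
E
```

```text
now slope mm [302.2   0.9  34.9] d cm [-0.25 -0.76 -0.63] rot [-0.03 -0.05  0.  ] F [ 3.3 -1.5 -3.6] w 0.301 t 15.15 j [-0.198  0.3   -0.361  2.051 -1.109  0.424  0.106]
```

View pics/w11.png

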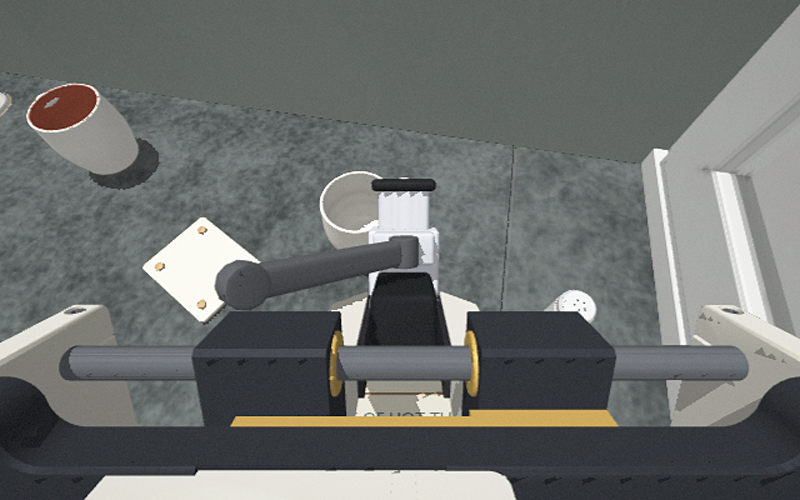

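servo_tool(
  plan=[
    [[-0.05,-0.15,-0.12],[0,0,0]],
    [[-0.1,-0.3,-0.25],[0,0,0]],
    [[-0.15,-0.45,-0.37],[0,0,0]],
    [[-0.16,-0.48,-0.4],[0,0,0]],
    [[-0.16,-0.48,-0.4],[0,0,0]],
  ],
)

```text
clock: 15.7
position: [0.5082, 0.4071, 0.239]
ee_rot: [2.067, 1.473, -0.878]
force: [2.2, 3.8, 0.1]
width: 0.302
```

```bash
python3 - <<'E'
from go import *
tg(292,0.8,34.8,-6)
for k in range(3):
    p=arm.get_image("top"); s=arm.observe(); print((slope(Q[3]).T@s['force']).round(1))
E
```

```text
now slope mm [295.7   0.9  34.9] d cm [-0.09 -0.28 -0.23] rot [-0.04 -0.05  0.  ] F [ 3.4 -0.9 -2.6] w 0.302 t 15.7 j [-0.182  0.302 -0.369  2.062 -1.127  0.421  0.134]
[ 2.6 -1.1 -2.4]
[ 2.6 -0.6 -1.5]
[ 3.   0.2 -2.4]
```

servo_tool(
  plan=[
    [[-0.03,-0.07,-0.06],[0,0,0]],
    [[-0.05,-0.15,-0.12],[0,0,0]],
    [[-0.05,-0.15,-0.12],[0,0,0]],
  ],
)

```text
clock: 16.15
position: [0.5077, 0.4055, 0.2377]
ee_rot: [2.066, 1.473, -0.878]
force: [1.5, 4.0, -1.0]
width: 0.301
```

```bash
python3 - <<'E'
from go import *
tg(292,0.8,34.8,-6)
E
```

```text
now slope mm [293.6   0.9  34.9] d cm [-0.03 -0.12 -0.1 ] rot [-0.03 -0.06  0.  ] F [ 2.7 -0.1 -3.4] w 0.301 t 16.15 j [-0.178  0.302 -0.372  2.066 -1.133  0.42   0.142]
```

servo_tool(
  plan=[
    [[-0.02,-0.05,-0.04],[0,0,0]],
    [[-0.03,-0.07,-0.06],[0,0,0]],
    [[-0.03,-0.07,-0.06],[0,0,0]],
  ],
)

```text
clock: 16.45
position: [0.5074, 0.4048, 0.2371]
ee_rot: [2.067, 1.473, -0.878]
force: [2.9, 3.3, -0.1]
width: 0.301
```

```bash
python3 - <<'E'
from go import *
tg(292,0.8,34.8,-6)
p=arm.get_image("top"); print((slope(Q[3]).T@arm.observe()['force']).round(1))
E
```

```text
now slope mm [292.6   0.9  34.8] d cm [-0.01 -0.04 -0.04] rot [-0.02 -0.06  0.01] F [ 3.1 -1.6 -2.6] w 0.301 t 16.45 j [-0.175  0.303 -0.373  2.067 -1.136  0.42   0.147]
[ 3.1 -1.  -3. ]
```

servo_tool(
  plan=[
    [[-0.02,-0.04,-0.03],[0,0,0]],
    [[-0.02,-0.06,-0.05],[0,0,0]],
    [[-0.02,-0.06,-0.05],[0,0,0]],
  ],
)

```text
clock: 16.8
position: [0.5073, 0.4042, 0.2366]
ee_rot: [2.067, 1.473, -0.878]
force: [2.2, 3.8, -0.3]
width: 0.306
```

```bash
python3 - <<'E'
from go import *
tg(292,0.8,34.8,-6)
p=snap("wrist","w12",None,1.25); print((slope(Q[3]).T@arm.observe()['force']).round(1))
E
```

```text
now slope mm [291.9   0.8  34.9] d cm [0.01 0.01 0.  ] rot [-0.03 -0.05  0.  ] F [ 3.2 -0.9 -2.9] w 0.306 t 16.8 j [-0.174  0.303 -0.374  2.069 -1.138  0.42   0.15 ]
[ 2.7 -1.3 -3.6]
```

servo_tool(
  plan=[
    [[-0.02,-0.04,-0.03],[0,0,0]],
    [[-0.02,-0.06,-0.05],[0,0,0]],
    [[-0.02,-0.06,-0.05],[0,0,0]],
  ],
)

```text
clock: 17.15
position: [0.5072, 0.4041, 0.2365]
ee_rot: [2.067, 1.473, -0.877]
force: [2.9, 6.1, 0.3]
width: 0.307
```

```bash
python3 - <<'E'
from go import *
tg(292,0.8,34.8,-6)
p=snap("wrist","w12",None,1.25); print((slope(Q[3]).T@arm.observe()['force']).round(1))
E
```

```text
now slope mm [291.7   0.9  34.9] d cm [0.01 0.02 0.01] rot [-0.06 -0.03 -0.01] F [ 5.5 -0.7 -3.9] w 0.307 t 17.15 j [-0.172  0.303 -0.376  2.069 -1.141  0.419  0.154]
[ 5.3 -0.3 -5.5]
```

servo_tool(
  plan=[
    [[-0.01,-0.03,-0.02],[0,0,0]],
    [[-0.01,-0.03,-0.02],[0,0,0]],
  ],
)

```text
clock: 17.4
position: [0.5072, 0.4042, 0.2366]
ee_rot: [2.067, 1.473, -0.876]
force: [3.4, 5.7, -1.4]
width: 0.303
```

```bash
python3 - <<'E'
from go import *
tg(292,0.8,34.8,-6)
p=snap("scene","s12",(180,130,440,300),3); print((slope(Q[3]).T@arm.observe()['force']).round(1))
p=snap("top","t12",(230,140,350,230),6); print((slope(Q[3]).T@arm.observe()['force']).round(1))
E
```

```text
now slope mm [291.7   0.8  34.9] d cm [0.01 0.02 0.01] rot [-0.09 -0.01 -0.02] F [ 4.3 -1.4 -5.1] w 0.303 t 17.4 j [-0.171  0.303 -0.377  2.069 -1.142  0.419  0.155]
[ 4.5 -1.4 -4.3]
[ 4.3 -1.7 -4.4]
```

View pics/t12.png

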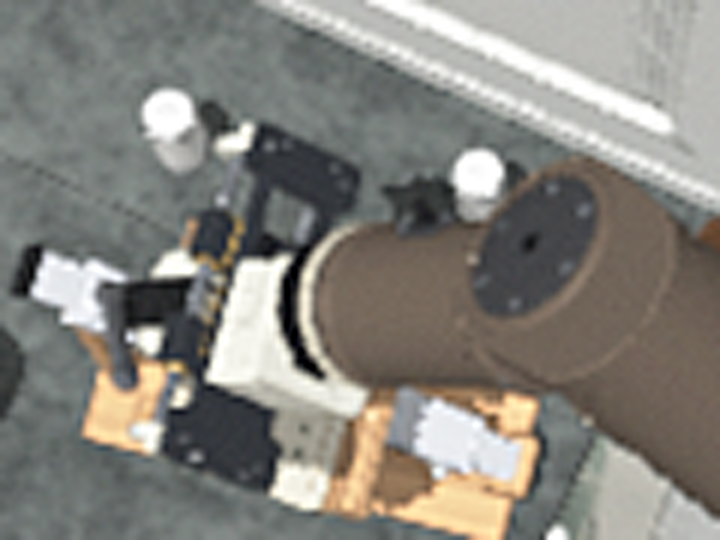

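servo_tool(
  plan=[
    [[0,0,0],[0,0,0]],
    [[0,0,0],[0,0,0]],
    [[0,0,0],[0,0,0]],
    [[-0.2,-0.7,0.7],[0,0,0]],
    [[-0.7,-2,2.2],[0,0,0]],
    [[-1.4,-3.9,4.3],[0,0,0]],
    [[-2,-5.9,6.5],[0,0,0]],
    [[-2.5,-7.2,7.9],[0,0,0]],
    [[-2.5,-7.2,7.9],[0,0,0]],
  ],
  grip=0.75,
)

```text
clock: 18.4
position: [0.4831, 0.3301, 0.318]
ee_rot: [2.07, 1.469, -0.873]
force: [0.7, -0.4, -0.2]
width: 0.751
```

```bash
python3 - <<'E'
from go import *
tg(292,0.8,34.8,-6)
p=snap("wrist","w13",None,1.25)
cv2.imwrite("pics/w13c.png",cv2.resize(p['frame'][90:250,230:400],None,fx=3.7,fy=3.7,interpolation=cv2.INTER_CUBIC))
E
```

```text
now slope mm [280.5  -0.5 147. ] d cm [ 2.43  7.42 -8.13] rot [-0.09  0.2   0.15] F [-0.2 -0.8 -0.1] w 0.751 t 18.4 j [-0.097  0.11  -0.27   2.065 -0.97   0.666  0.006]
```

View pics/w13c.png

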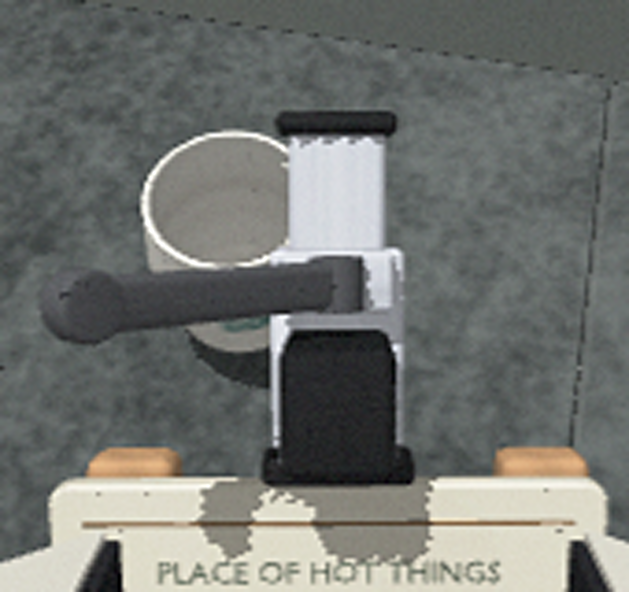

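```bash
python3 - <<'E'
from go import *
tg(321,45,125,0)
p=load("w13")
for xg in (291,293,295):
    print(xg,[((proj(p,pt(Q,X))-[230,90])*3.7).round(0).tolist() for X in [(xg+15,14,57),(xg+15,-14,17),(xg+28,0,34),(xg+28,60,88),(xg-25,20,33)]])
E
python3 - <<'E'
import sys; sys.path.insert(0,'.')
from kc import *
for X in [(321,45,125),(321,45,34)]:
    j,ep,er=loc(X,0); print(X,j.round(2),ep,er)
E
```

```text
now slope mm [2.804e+02 1.000e-01 1.455e+02] d cm [-2.78  5.68  0.88] rot [-5.75  2.09  0.09] F [-0.4 -0.  -0.9] w 0.747 t 18.45 j [-0.098  0.113 -0.271  2.066 -0.971  0.664  0.007]
291 [[278.0, 358.0], [391.0, 336.0], [338.0, 293.0], [42.0, 317.0], [262.0, 497.0]]
293 [[278.0, 350.0], [391.0, 329.0], [338.0, 285.0], [42.0, 308.0], [262.0, 490.0]]
295 [[278.0, 341.0], [391.0, 321.0], [338.0, 277.0], [41.0, 298.0], [262.0, 482.0]]
now [-0.098  0.113 -0.271  2.066 -0.971  0.664  0.007] 6.529209283515998e-05
(321, 45, 125) [-0.28  0.1  -0.3   1.99 -0.66  0.62 -0.44] 0.0027855996385415 [-0.00053938  0.00129349 -0.00031471]
(321, 45, 34) [-0.45  0.25 -0.22  2.01 -0.76  0.43 -0.36] 0.0029548780790443906 [-0.00067078  0.00136586 -0.000261  ]
```

servo_tool(
  plan=[
    [[-0.7,1.4,0.2],[-1.5,0.5,0]],
    [[-1.4,2.8,0.5],[-3,1,0]],
    [[-2.1,4.3,0.7],[-4.5,1.6,0]],
    [[-2.8,5.7,0.9],[-5.8,2.1,0.1]],
    [[-2.8,5.7,0.9],[-5.8,2.1,0.1]],
    [[-2.8,5.7,0.9],[-5.8,2.1,0.1]],
  ],
  grip=0,
  squeeze=15,
)

```text
clock: 19.05
position: [0.4541, 0.3886, 0.325]
ee_rot: [1.986, 1.418, -0.971]
force: [0.1, -1.5, -0.6]
width: 0.279
```

```bash
python3 - <<'E'
from go import *
tg(321,45,80,0);tg(321,45,35,0)
p=snap("wrist","w14",None,1.25)
E
```

```text
now slope mm [320.9  45.9 124.3] d cm [ 0.98  2.55 -3.48] rot [ 0.06 -0.06 -0.12] F [-1.5 -0.6  0.4] w 0.279 t 19.05 j [-0.276  0.096 -0.3    1.99  -0.66   0.622 -0.439]
now slope mm [320.9  45.9 124.3] d cm [ 1.89  5.17 -7.03] rot [ 0.06 -0.06 -0.12] F [-1.5 -0.6  0.4] w 0.279 t 19.05 j [-0.276  0.096 -0.3    1.99  -0.66   0.622 -0.439]
```

View pics/w14.png

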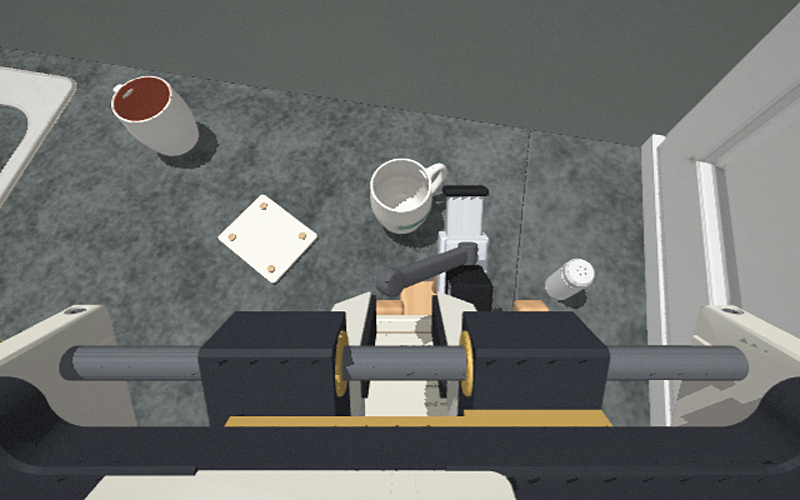

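servo_tool(
  plan=[
    [[0,0,0],[0,0,0]],
    [[0.1,0.3,-0.4],[0,0,0]],
    [[0.3,0.6,-0.8],[0,0,0]],
    [[0.4,0.9,-1.2],[0,0,0]],
    [[0.5,1.2,-1.6],[0,0,0]],
    [[0.6,1.5,-2],[0,0,0]],
    [[0.7,1.8,-2.4],[0,0,0]],
    [[0.8,2.1,-2.8],[0,0,0]],
    [[0.9,2.35,-3.2],[0,0,0]],
    [[1,2.6,-3.5],[0,0,0]],
  ],
)

```text
clock: 20.1
position: [0.4648, 0.4139, 0.2895]
ee_rot: [1.987, 1.417, -0.972]
force: [0.3, -1.5, 1.7]
width: 0.007
```

```bash
python3 - <<'E'
from go import *
tg(321,45,35,0)
p=snap("wrist","w15",None,1.25)
E
```

```text
now slope mm [320.6  44.1  79.4] d cm [ 0.82  2.64 -3.48] rot [ 0.07 -0.07 -0.02] F [-0.  -0.8  2.2] w 0.007 t 20.1 j [-0.308  0.171 -0.323  2.002 -0.675  0.52  -0.429]
```

View pics/w15.png

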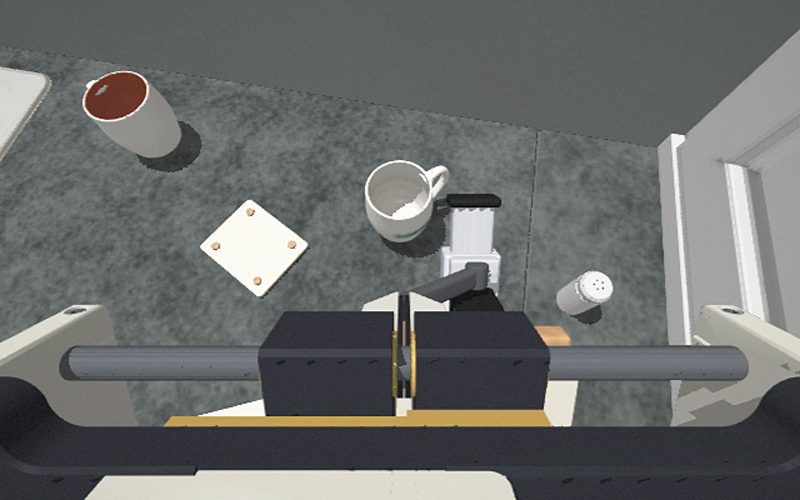

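servo_tool(
  plan=[
    [[0.08,0.25,-0.35],[0,0,0]],
    [[0.16,0.5,-0.7],[0,0,0]],
    [[0.24,0.76,-1.05],[0,0,0]],
    [[0.32,1.02,-1.4],[0,0,0]],
    [[0.4,1.27,-1.75],[0,0,0]],
    [[0.5,1.53,-2.1],[0,0,0]],
    [[0.58,1.8,-2.4],[0,0,0]],
    [[0.66,2.05,-2.7],[0,0,0]],
    [[0.74,2.3,-3],[0,0,0]],
    [[0.8,2.45,-3.25],[0,0,0]],
    [[0.8,2.45,-3.25],[0,0,0]],
  ],
)

```text
clock: 21.25
position: [0.4727, 0.4389, 0.2562]
ee_rot: [1.987, 1.417, -0.973]
force: [-0.4, -0.8, -0.4]
width: 0.003
```

```bash
python3 - <<'E'
from go import *
tg(321,45,35,0)
p=snap("wrist","w16",None,1.25)
E
```

```text
now slope mm [320.8  44.9  37.1] d cm [ 0.03  0.14 -0.16] rot [ 0.08 -0.11 -0.04] F [-0.9  0.1  0.2] w 0.003 t 21.25 j [-0.339  0.243 -0.344  2.006 -0.691  0.428 -0.416]
```

View pics/w16.png

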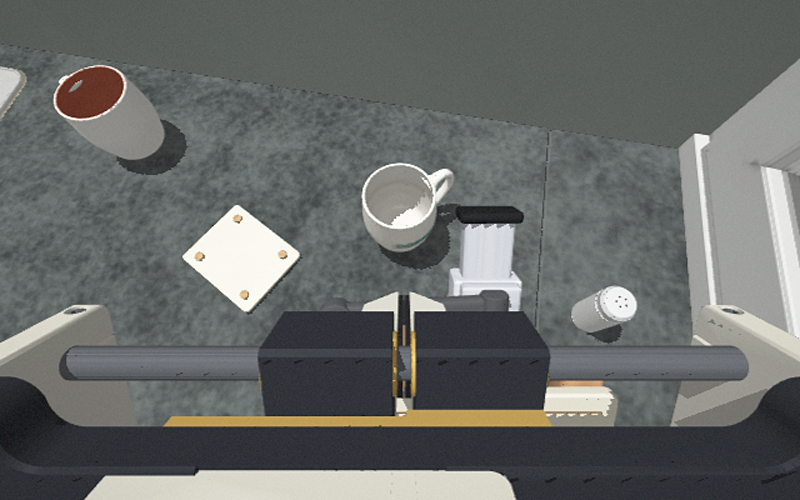

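servo_tool(
  plan=[
    [[0.02,0.06,-0.08],[0,0,0]],
    [[0.04,0.12,-0.16],[0,0,0]],
    [[0.06,0.17,-0.24],[0,0,0]],
    [[0.06,0.17,-0.24],[0,0,0]],
  ],
)

```text
clock: 21.7
position: [0.4733, 0.4405, 0.254]
ee_rot: [1.987, 1.417, -0.972]
force: [-0.4, 0.4, 1.1]
width: 0.005
```

```bash
python3 - <<'E'
from go import *
tg(321,45,33,0)
E
```

```text
now slope mm [320.8  44.8  34.3] d cm [ 0.01  0.1  -0.09] rot [ 0.08 -0.1  -0.04] F [0.9 0.5 0.7] w 0.005 t 21.7 j [-0.341  0.248 -0.345  2.007 -0.692  0.422 -0.415]
```

servo_tool(
  plan=[
    [[0.02,0.06,-0.08],[0,0,0]],
    [[0.04,0.12,-0.16],[0,0,0]],
    [[0.04,0.12,-0.16],[0,0,0]],
  ],
)

```text
clock: 22.0
position: [0.4736, 0.4418, 0.2523]
ee_rot: [1.987, 1.417, -0.972]
force: [-0.9, -0.2, 0.9]
width: 0.002
```

```bash
python3 - <<'E'
from go import *
tg(321,45,33,0)
p=snap("wrist","w17",(230,200,460,345),3.4)
E
```

```text
now slope mm [320.8  44.9  32.1] d cm [-0.02 -0.03  0.08] rot [ 0.08 -0.11 -0.04] F [0.2 0.8 1. ] w 0.002 t 22.0 j [-0.342  0.252 -0.346  2.006 -0.693  0.418 -0.414]
```

View pics/w17.png

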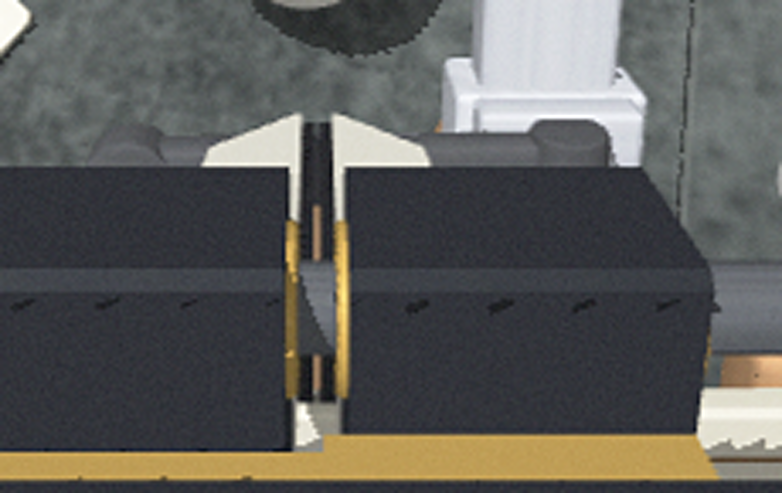

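servo_tool(
  plan=[
    [[0.02,0.06,-0.08],[0,0,0]],
    [[0.04,0.12,-0.16],[0,0,0]],
    [[0.04,0.12,-0.16],[0,0,0]],
  ],
)

```text
clock: 22.35
position: [0.4742, 0.4427, 0.251]
ee_rot: [1.987, 1.417, -0.972]
force: [-5.4, -6.3, 7.3]
width: 0.005
```

```bash
python3 - <<'E'
from go import *
tg(321,45,33,0)
E
```

```text
now slope mm [320.9  44.7  30.5] d cm [-0.08 -0.13  0.21] rot [ 0.08 -0.09 -0.03] F [-1.6  3.  10.5] w 0.005 t 22.35 j [-0.343  0.255 -0.347  2.006 -0.694  0.414 -0.413]
```

servo_tool(
  plan=[
    [[0.02,0.06,-0.08],[0,0,0]],
    [[0.02,0.06,-0.08],[0,0,0]],
  ],
)

```text
clock: 22.55
position: [0.4743, 0.4429, 0.2509]
ee_rot: [1.987, 1.417, -0.972]
force: [-7.9, -9.7, 11.6]
width: 0.004
```

```bash
python3 - <<'E'
from go import *
tg(321,45,120,0)
E
```

```text
now slope mm [320.9  44.6  30.2] d cm [-1.84 -5.21  7.08] rot [ 0.07 -0.07 -0.02] F [-2.1  4.3 16.4] w 0.004 t 22.55 j [-0.343  0.256 -0.347  2.006 -0.694  0.413 -0.413]
```

servo_tool(
  plan=[
    [[-0.1,-0.3,0.4],[0,0,0]],
    [[-0.4,-1.2,1.6],[0,0,0]],
    [[-1,-2.9,3.9],[0,0,0]],
    [[-1.6,-4.7,6.3],[0,0,0]],
    [[-1.9,-6.5,8.8],[0,0,0]],
    [[-1.6,-8.5,10.5],[0,0,0]],
    [[-1.2,-10,11],[0,0,0]],
    [[-1,-10.5,11],[0,0,0]],
    [[-1,-10.5,11],[0,0,0]],
  ],
)

```text
clock: 23.45
position: [0.4648, 0.3372, 0.3605]
ee_rot: [1.988, 1.415, -0.973]
force: [0.1, -0.3, -0.1]
width: 0.005
```

```bash
python3 - <<'E'
from go import *
tg(321,45,120,0)
p=snap("wrist","w18",None,1.25)
cv2.imwrite("pics/w18c.png",cv2.resize(p['frame'][60:240,210:410],None,fx=3.3,fy=3.3,interpolation=cv2.INTER_CUBIC))
xg=293
for a in (0,5,10): 
    a=np.radians(a); print(((proj(p,pt(Q,(xg+28,84*np.cos(a),30+84*np.sin(a))))-[210,60])*3.3).round(0))
print(((proj(p,pt(Q,(xg+28,0,30)))-[210,60])*3.3).round(0))
E
```

```text
now slope mm [307.3  19.1 180. ] d cm [-0.89  5.36 -3.88] rot [ 0.09 -0.07  0.07] F [-0.3 -0.2  0.1] w 0.005 t 23.45 j [-0.198  0.045 -0.244  1.951 -0.667  0.769 -0.373]
[166. 377.]
[162. 382.]
[161. 388.]
[431. 377.]
```

View pics/w18c.png

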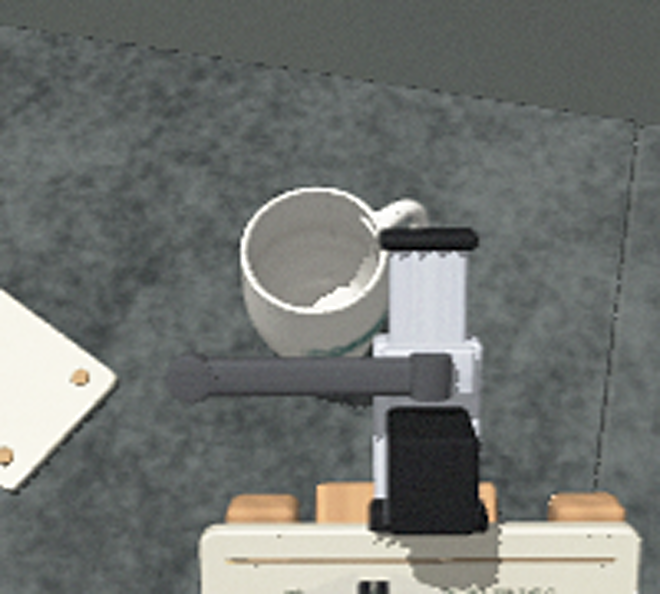

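View pics/w18.png

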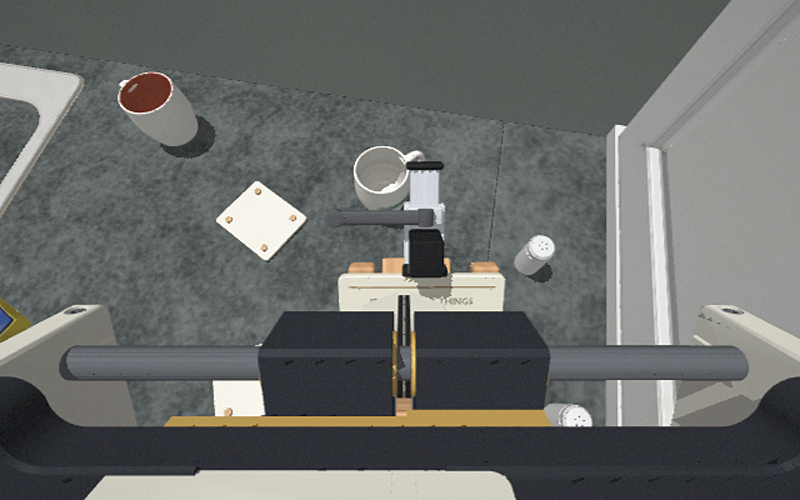

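```bash
python3 - <<'E'
from go import *
tg(150,0,130,-12)
E
python3 - <<'E'
import sys; sys.path.insert(0,'.')
from kc import *
for X in [(150,0,130)]:
  for t in (-12,-8,0):
    j,ep,er=loc(X,t); print(X,j.round(2),ep,er)
E
```

```text
now slope mm [307.5  19.9 179.4] d cm [ -1.18  -9.5  -13.59] rot [ 1.143e+01 -4.040e+00 -1.000e-02] F [ 0.5  0.7 -1. ] w 0.005 t 23.5 j [-0.199  0.045 -0.245  1.952 -0.667  0.769 -0.374]
now [-0.199  0.045 -0.245  1.952 -0.667  0.769 -0.374] 0.00021038861896269552
(150, 0, 130) [ 0.44  0.26 -0.58  2.28 -1.3   0.66  0.66] 0.01752589715263374 [-0.00496646 -0.00514208 -0.0003578 ]
(150, 0, 130) [ 0.08  0.19 -0.21  2.28 -1.25  0.7   0.56] 0.006682484422927814 [-0.00124708 -0.00216213  0.00043741]
(150, 0, 130) [-0.01  0.15 -0.23  2.22 -0.99  0.63  0.22] 0.004154343482853505 [-0.0004899  -0.00153922  0.00038482]
```

servo_tool(
  plan=[
    [[0,-1.5,-1.5],[0,0,0]],
    [[0,-3,-3.5],[0,0,0]],
    [[0,-5,-6],[0,0,0]],
    [[-0.3,-7,-9],[0,0,0]],
    [[-0.8,-8.5,-11.5],[0,0,0]],
    [[-1.2,-9.5,-13.5],[0,0,0]],
    [[-1.2,-9.5,-13.5],[0,0,0]],
  ],
)

```text
clock: 24.2
position: [0.4499, 0.2423, 0.2218]
ee_rot: [1.985, 1.419, -0.981]
force: [0.9, -0.0, -0.2]
width: 0.004
```

```bash
python3 - <<'E'
from go import *
tg(40,0,120,5)
p=snap("wrist","w19",None,1.25)
cv2.imwrite("pics/w19c.png",cv2.resize(np.clip(p['frame'][0:110,230:410]*1.3,0,255).astype(np.uint8),None,fx=4.4,fy=4.4,interpolation=cv2.INTER_CUBIC))
E
```

```text
now slope mm [147.4   2.1 129. ] d cm [-2.39 -7.54 -7.32] rot [-4.56  1.15  0.04] F [ 0.1 -0.9 -0.3] w 0.004 t 24.2 j [-0.034  0.155 -0.201  2.222 -0.984  0.636  0.216]
```

View pics/w19c.png

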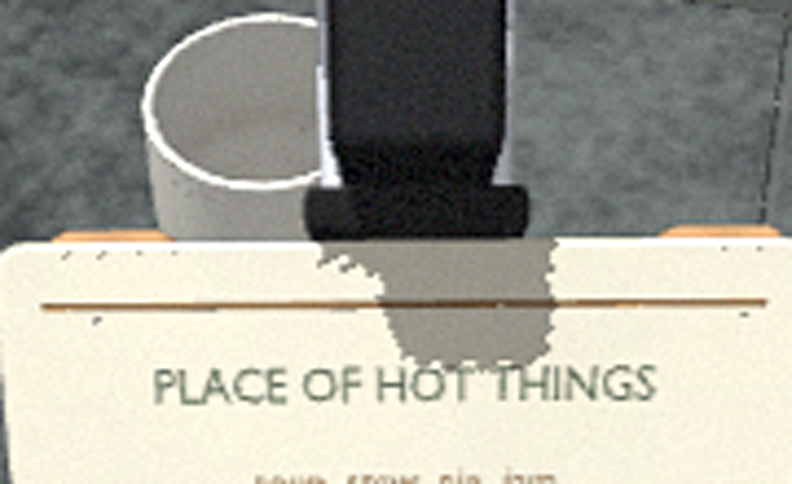

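View pics/w19.png

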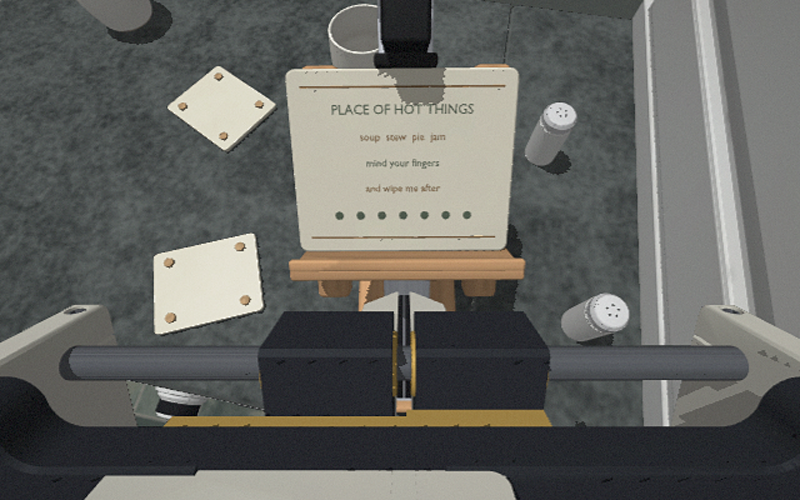

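servo_tool(
  plan=[
    [[-0.8,-2.5,-1.5],[0,0,0]],
    [[-1.6,-5,-3.5],[0,0,0]],
    [[-2.4,-7.5,-5.5],[0,0,0]],
    [[-2.4,-8.5,-5.5],[0,0,0]],
    [[-2.4,-8.5,-5.5],[0,0,0]],
  ],
)

```text
clock: 24.75
position: [0.4283, 0.1581, 0.1697]
ee_rot: [1.987, 1.417, -0.978]
force: [0.2, -0.2, -0.1]
width: 0.002
```

```bash
python3 - <<'E'
from go import *
p=snap("wrist","w20",None,1.25); print(arm.search_frame(p,"pin")[:2],proj(p,pt(Q,(56,22,0))))
for y in (75,-75): print("lip bottom pred at 36:",(proj(p,pt(Q,(138,y,60)))*1.25).round(0))
s=arm.observe(); print(s['clock'],s['force'].round(1))
E
```

```text
[{'at': [474.9, 165.4], 'score': 0.45}, {'at': [297.0, 182.6], 'score': 0.39}] [296.47580522 180.50944241]
lip bottom pred at 36: [270. 117.]
lip bottom pred at 36: [520. 116.]
24.85 [ 0.9  0.7 -0. ]
```

View pics/w20.png

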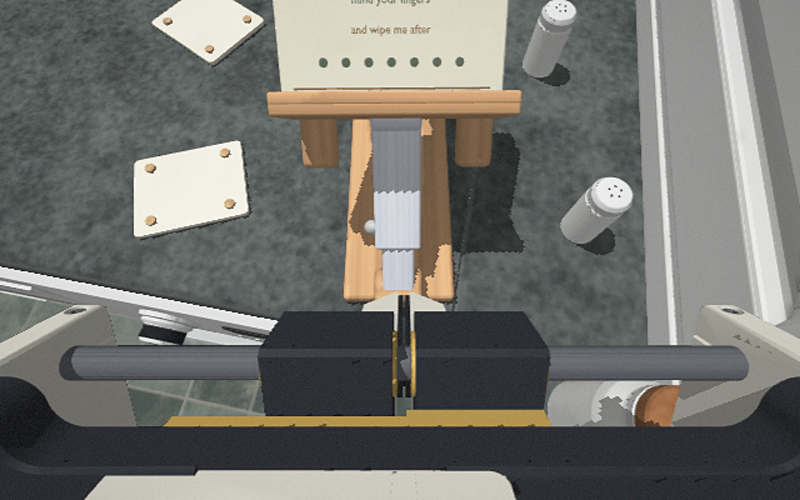

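The pin is out at (370,227), and the ledge's underside edge is at row 117, where the model puts it at 0.036. The bystanders haven't moved and the arm is touching nothing, so I'm handing in.

```bash
python3 -c "
from h import *
print(arm.sign_off())"
```

```text
the job is handed in; nothing more can be done
None
```

The job is done and handed in at about 25 s. I pinched the pin flush, drew the ledge up 36 mm until the pin sprang out through the next hole, lowered the top stop onto the tile and folded the clamp lever flat.

**Last checks**
- **Pin and ledge:** the pin sticks out again at its place, and the ledge's edge is on the row predicted for 36 mm.
- **Tile:** it lies flat on the ledge.
- **Top stop:** its foot meets the tile's upper edge with no visible gap. During lowering it stopped advancing after about 25 mm, and the force rose from 3 N to 5.5 N.
- **Lever:** it looks flat in the picture. It came up hard against its end at 10–16 N.
- **Surroundings:** in the last pictures I saw nothing on the worktop moved. I did not measure each object's position again. The arm was touching nothing at the end.

**What disagreed**
- **First approach to the tube:** two joints came up against their limits, and one reading was 0.119 rad against a stated minimum of 0.12. I tilted the tool 5–7 degrees to move away from the limits before gripping.
- **Lever height:** the lever's end stop came about 4 mm lower than my camera estimate.

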